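Hang the motion sensor light back on its wedge bracket

ROBOT

A 6-joint arm with a two-finger parallel gripper is mounted at the origin on the work surface. World frame = base frame: x ahead of the robot, y to its left, z up, the work surface at z = 0. Lengths are in m, angles in rad, forces in N, time in s.
With the tool pointing down it reaches from about 0.25 to 0.725 m from the base axis. Payload 4 kg.
Tool frame: the origin (TCP) lies at the very end of the fingers, on their centre line; the grasp point (between the pads) lies 19 mm behind it; z points along the fingers, y is the direction in which the jaws open and shut (so a half turn about z gives the same grasp; the last joint's range is limited). The gripper opens to 85 mm and grips with 20 to 120 N. Pads are 22 mm wide; open, the fingers measure 114 mm over their backs; the gripper's body (76 mm by 85 mm) begins 54 mm behind the grasp point. The pads swing forward as they close: fully open they stand 13 mm farther back than shut.
Start: joints at [1.211, 0.241, 0.005, 1.335, 0, 1.571], TCP at [0.176, 0.468, 0.231] pointing down, gripper open.
Joint ranges: [-2.72, 2.72], [-1.05, 1.87], [-1.09, 1.28], [-1.99, 2.15], [-1.42, 1.44], [-3.14, 3.14]. Speed limits (rad/s): [2.79, 2.79, 3.14, 3.14, 3.14, 3.14].

INTERFACE

Orientations are given as a unit quaternion [x, y, z, w].
In Python, from workcell import bot, camera gives the robot as it stands. The module is installed in compiled form; this text tells all that it offers.
- The arm moves only by the tool send_rows, never from a script. Its argument "deltas" is a list of rows, each an object with "grip": the opening, from 0 (shut) to 1 (fully open); "translation": the shift along the tool's x, y, z in m, a list of three; "twist": the turn, a rotation vector about the tool's x, y, z in degrees, a list of three. A call has 1 to 5 rows; each row is the pose to reach, as a shift and turn from the pose measured when the call began, along the tool's axes at that moment; what a row does not reach only later rows make up. A row lasts 1/8 s, in which the tool goes at most 62.5 mm and 10.7 degrees, less where a joint would pass 70% of its speed; a pose out of reach is approached as far as the arm can. A call with a gripper value outside its range is refused whole. The fingers move at their own pace and stop on an object; the grip force is fixed at half the most. Time passes only in rows, so rows that repeat a pose let the fingers close. It gives the time, the measured TCP pose, the force and the opening at its end, in the units of the state.
- bot.get_obs(): the state, without advancing time (a new reading comes with each control period).
- camera(name): name is "scene" or "top"; returns a dict with "color" (400x640x3 uint8, blue, green, red), "intrinsics" (3x3 intrinsics, pixels), "xyz" and "rotation" of the camera in the world. Camera axes: x right, y down, z forward; pixel columns grow to the right and rows downward; lengths in m; the calibration is good to about 2 mm. A picture is of the moment at which its call begins. There is no depth.
- bot.job_done(): hands the job in, once; it reports no verdict.
The state is a dict: "clock": time; "joint_pos": joint angles; "joint_vel": joint speeds; "tau": joint torques, N m; "eef_pos": TCP position; "tool_rot": TCP orientation; "ft_force": force on the tool from outside, world axes, zero at the start; "ft_torque": the same for the moment, N m; "grip_width": finger opening in m.
Only numpy, scipy, OpenCV 4.12 (cv2) and the standard library are available. Lean on these libraries where they do the work, as an engineer would, in place of code of your own. Each camera call takes 0.05 s, during which the arm holds its last target.

TASK

The batteries of the motion sensor light have just been changed and it still lies on its face: hang it back on the bracket at the end of the wooden key box. Slide the dovetail shoe on its back down into the bracket's tapered way, narrow end first and without letting it drop, and push it down firmly until it is wedged tight and upright with its back to the box. Let go of it, and leave everything else on the console where it is.

Things in the scene. Friction and masses are not known exactly. Their poses are not given: they have to be found in the camera images.
- lamp: white plastic motion sensor light, about 0.22 kg, 130 mm tall, 112 mm wide, 34 mm thick; it starts lying on its face. Origin in the middle of its face; x to its top end, y across it, z out of its back. Too wide to grip except by the shoe on its back or, once it stands on its flat foot, front to back over its top edge (34 mm; the back is clear of the shoe for 52 mm below it).
- lamp_center (a point): centre of the light's housing, 65 mm from its top and foot, 17 mm from face and back; axes as lamp.
- shoe_head (a point): centre of the straight-sided head of the grey shoe on the light's back: 40 mm wide (along y), 22 mm long (along x), 16 mm high; 2 mm above the light's centre along x, 25 mm behind it along z. The shoe's outside is 50 mm from the face. Axes as lamp.
- shoe_tip (a point): narrow end of the shoe, midway across, on its rear (outermost) surface: 57 mm below the light's centre along x, 33 mm behind it along z, 8 mm above the foot. From here the dovetail runs 48 mm up to the head, widening evenly from 28 to 40 mm at its outside; its flanks are undercut by 20 degrees. Axes as lamp.
- way (a point): middle of the open upper mouth of the bracket's tapered way, on the face of its base plate, 88 mm above the console. x points level out of the plate, away from the box, y across, z up. Two pale cheeks, 11 mm proud of the plate, form a dovetail way 37 mm wide here (at the plate), undercut by 20 degrees to suit the shoe. The shoe goes in here from above, against the plate.
- way_foot (a point): open lower end of the way, 36 mm below the mouth, 28 mm wide; axes as way. The flanks first touch with shoe_tip here, or 3 mm sooner per mm it is off the plate. The cheeks yield: its own weight takes the light 2 to 4 mm further; it is tight from 5 mm past the first touch, which takes 11 to 17 N straight down, held or pressed on its top edge, then holds by friction. 25 N does no harm.
- keybox: wooden key box, 220 mm long (x), 124 mm wide, 122 mm high, sliding door shut, fixed to the console; origin under its centre. The bracket sits on its +x end, 114 mm from the centre.
- bowl: copper-coloured aluminium bowl, 170 mm across, 58 mm high; origin under its centre. Leave alone.
- keys: pair of steel gate keys on a ring, about 100 x 60 mm, 4 mm thick, lying flat; origin at the bow of one key. Leave alone.
- bottle: grey silicone bottle with black twist cap, 72 mm across, 200 mm high, standing; origin under its centre. Leave alone.
- torch: black pocket torch, 150 mm long, 32 mm thick, lying; origin under its middle, x along it to the head. Leave alone.
- carton: small card box of batteries, 85 x 62 x 20 mm; origin under its centre. Leave alone.
- cells: two used round cells side by side, 48 x 29 x 14 mm; origin under their centre. Leave alone.
Mind the look-alikes: they are no part of the job. Several things have the shape of the lamp; the one meant has the colours described above.

How it is judged:
By the outcome, as a careful person would: the job done as asked, in the order asked, and still so for the second after the job is handed in, with the robot touching nothing.
It also fails if it takes over 69 s, if anything falls off the work surface, if the arm or the gripper's body presses on something with over 40 N, if the wrist force passes 120 N, or if a joint passes its speed limit or range.

## Working session

There is one attempt and no reset: what is moved stays moved. The work goes in short steps, Python scripts to look and compute and a tool call to move; the robot and the scene stay as the last step left them, time stands still between calls to the robot, and variables do not carry over. Pictures are saved under pics/ and viewed, and the job is handed in when it is done.

Besides the shell and the picture viewer there is one more tool, called after "Call:" by a JSON object that holds its "name" and its "arguments". send_rows: Moves the arm, as the interface text tells. Its arguments: {"type":"object","properties":{"deltas":{"type":"array","items":{"type":"object","properties":{"grip":{"type":"number"},"translation":{"type":"array","items":{"type":"number"}},"twist":{"type":"array","items":{"type":"number"}}}}}},"required":["deltas"]}

```bash
mkdir -p pics; cat > h.py <<'E'
import numpy as np, cv2
from workcell import bot, camera
from scipy.spatial.transform import Rotation as R
def snap(n,tag):
    c=camera(n); cv2.imwrite(f'pics/{tag}.png',c['color']); np.savez(f'pics/{tag}.npz',**{k:np.array(v) for k,v in c.items()}); return c
def rot(c):
    r=np.array(c['rotation'],float)
    return r if r.shape==(3,3) else R.from_quat(r).as_matrix()
def ray(c,u,v):
    d=np.linalg.inv(np.array(c['intrinsics']))@[u,v,1.]; d=rot(c)@d; return np.array(c['xyz'],float),d/np.linalg.norm(d)
def onz(c,u,v,z):
    o,d=ray(c,u,v); return o+d*(z-o[2])/d[2]
def proj(c,p):
    q=rot(c).T@(np.array(p,float)-np.array(c['xyz'],float)); q=np.array(c['intrinsics'])@q; return q[:2]/q[2]
def tri(c1,p1,c2,p2):
    o1,d1=ray(c1,*p1);o2,d2=ray(c2,*p2)
    A=np.stack([d1,-d2],1); s=np.linalg.lstsq(A,o2-o1,rcond=None)[0]
    a=o1+s[0]*d1;b=o2+s[1]*d2; return (a+b)/2,np.linalg.norm(a-b)
def load(tag): return dict(np.load(f'pics/{tag}.npz'))
E
python3 - <<'E'
from h import *
for n in ('scene','top'):
    c=snap(n,n+'0'); print(n,c['xyz'],np.round(rot(c),3).tolist(),c['intrinsics'])
print(bot.get_obs())
E
```

```text
scene [ 1.13895309 -0.6123107   0.93589041] [[0.688, 0.51, -0.516], [0.725, -0.477, 0.496], [0.006, -0.716, -0.698]] [[453.1613523    0.         320.36560844]
 [  0.         453.1613523  199.41141362]
 [  0.           0.           1.        ]]
top [ 0.33127377 -0.01524687  1.18685306] [[-0.021, -0.986, 0.164], [-0.999, 0.017, -0.031], [0.028, -0.165, -0.986]] [[450.99759351   0.         310.00759792]
 [  0.         450.99759351 197.78610245]
 [  0.           0.           1.        ]]
{'clock': 0.1, 'joint_pos': array([ 1.21099172e+00,  2.41343095e-01,  3.85134680e-03,  1.33518969e+00,
       -4.56739226e-05,  1.57079801e+00]), 'joint_vel': array([-0.00052031, -0.00171777,  0.00141457, -0.00114991, -0.00159006,
       -0.00201872]), 'tau': array([-4.95683489e-04, -3.73138440e+01,  2.53009969e+01,  1.08465538e-02,
       -7.47728382e-05,  2.32571679e-06]), 'eef_pos': array([0.1758596 , 0.4674488 , 0.23049635]), 'tool_rot': array([ 1.78934186e-01,  9.83860594e-01, -9.31432304e-04, -1.46185924e-04]), 'ft_force': array([0.08380332, 0.57992653, 0.4685458 ]), 'ft_torque': array([ 0.03033176, -0.0371853 ,  0.03257395]), 'grip_width': 0.08534340394339432}
```

View pics/scene0.png

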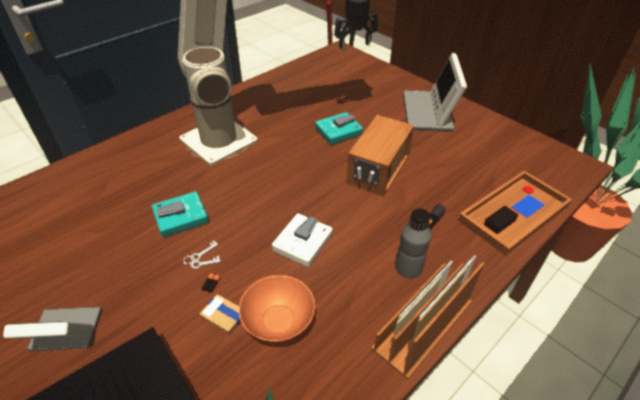

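View pics/top0.png

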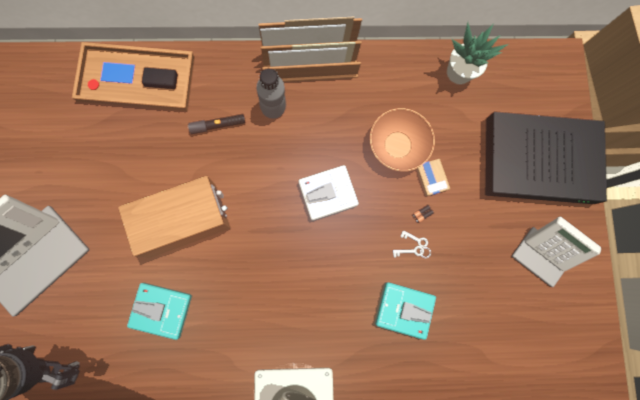

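Three things have the lamp's shape: white at top-view (328,193), teal at (158,311) and teal at (406,311). The white one fits "white plastic, grey shoe". I'll confirm it in enlarged crops.

```bash
python3 - <<'E'
import cv2,numpy as np
t=cv2.imread('pics/top0.png');s=cv2.imread('pics/scene0.png')
a=cv2.resize(t[155:235,280:380],(800,600)[0:1]+(640,),interpolation=cv2.INTER_CUBIC)[:600]
cv2.imwrite('pics/cropT.png',cv2.resize(t[158:228,285:375],None,fx=8,fy=8,interpolation=cv2.INTER_CUBIC))
cv2.imwrite('pics/cropS.png',cv2.resize(s[205:275,260:350],None,fx=8,fy=8,interpolation=cv2.INTER_CUBIC))
b1=cv2.resize(t[170:265,110:240],None,fx=6,fy=6,interpolation=cv2.INTER_CUBIC)
b2=cv2.resize(s[110:205,335:425],None,fx=6,fy=6,interpolation=cv2.INTER_CUBIC)
cv2.imwrite('pics/boxT.png',b1);cv2.imwrite('pics/boxS.png',b2)
E
```

```text
(no output)
```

View pics/cropT.png

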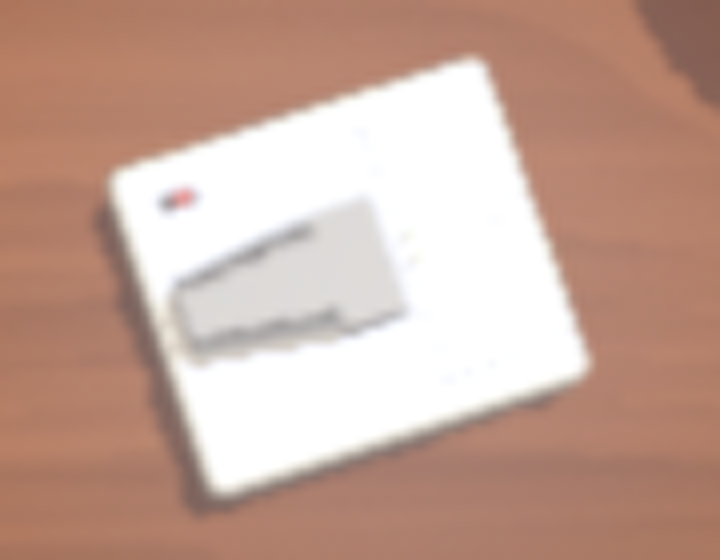

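View pics/cropS.png

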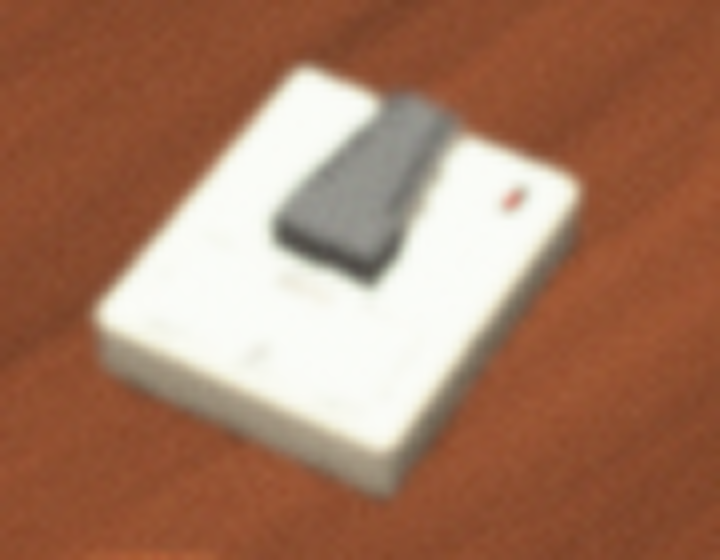

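View pics/boxT.png

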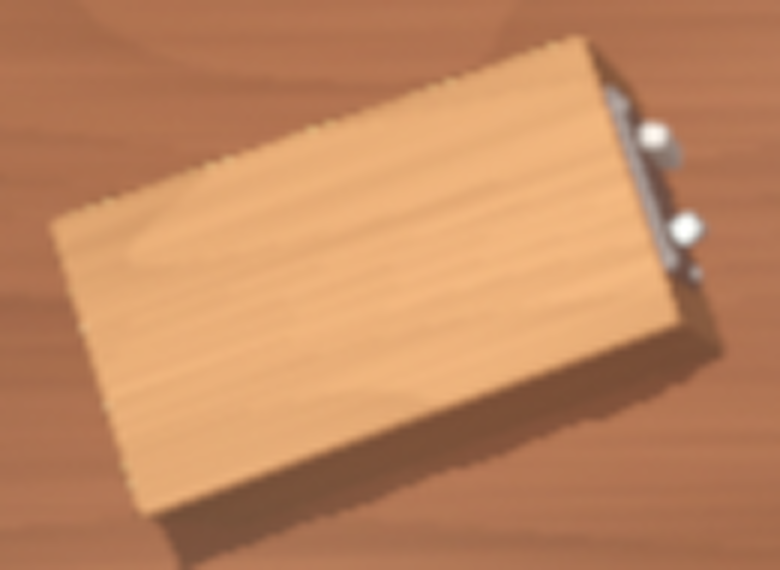

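View pics/boxS.png

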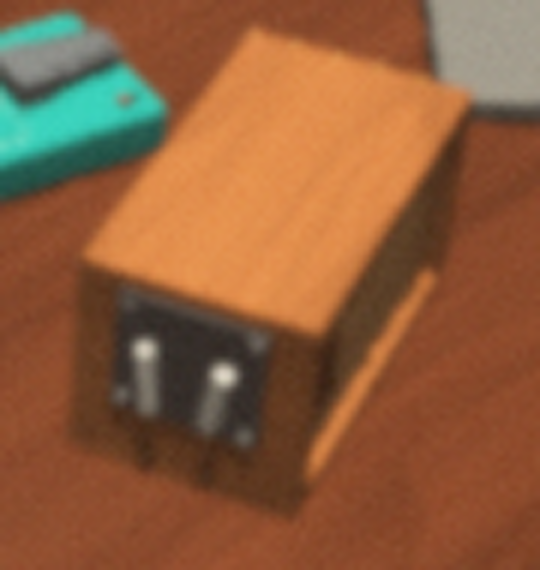

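The crops confirm it: the white housing at (328,193) has the grey shoe, its narrow end toward image left (+y), and lies face down. The teal pair are decoys. The key box is at (173,217), with its pale cheeks on the right end near (219,192) and (224,208). Next I'll measure the poses.

```bash
cat > m.py <<'E'
from h import *
T=load('top0');S=load('scene0')
def corners(mask,c,z):
    k=max(cv2.findContours(mask,cv2.RETR_EXTERNAL,cv2.CHAIN_APPROX_NONE)[0],key=cv2.contourArea)
    r=cv2.minAreaRect(k); b=cv2.boxPoints(r); return b,np.array([onz(c,*p,z) for p in b])
hsv=cv2.cvtColor(T['color'],cv2.COLOR_BGR2HSV)
m=np.zeros(hsv.shape[:2],np.uint8); m[160:228,290:370]=((hsv[160:228,290:370,1]<70)&(hsv[160:228,290:370,2]>170))*255
m=cv2.morphologyEx(m,cv2.MORPH_CLOSE,np.ones((7,7)))
b,P=corners(m,T,.034); print('lamp',b.round(1).tolist(),P[:,:2].round(4).tolist(),'ctr',P.mean(0).round(4),[np.linalg.norm(P[i]-P[(i+1)%4]).round(4) for i in range(4)])
# shoe from scene/top: grey
g=np.zeros_like(m); sub=T['color'][160:228,290:370].astype(int); hs=hsv[160:228,290:370]
print('box')
m=np.zeros_like(g); sub=hsv[165:270,105:240]
m[165:270,105:240]=((sub[...,0]<22)&(sub[...,1]>60)&(sub[...,2]>200))*255
m=cv2.morphologyEx(m,cv2.MORPH_OPEN,np.ones((3,3)))
b,P=corners(m,T,.122); print(b.round(1).tolist(),P[:,:2].round(4).tolist(),'ctr',P.mean(0).round(4),[np.linalg.norm(P[i]-P[(i+1)%4]).round(4) for i in range(4)])
# cheeks by crop reading: top crop x6 offset (110,170); scene crop x6 offset (335,110)
for a,bb in (((655,135),(223,376)),((686,229),(145,349))):
    pt=np.array(a)/6+[110,170]-.42; ps=np.array(bb)/6+[335,110]-.42
    print('cheek',onz(T,*pt,.088).round(4),onz(S,*ps,.088).round(4),*tri(T,pt,S,ps))
E
python3 m.py
```

```text
lamp [[297.1000061035156, 179.3000030517578], [345.3999938964844, 163.1999969482422], [359.29998779296875, 204.89999389648438], [311.0, 221.0]] [[0.5724, -0.0188], [0.6137, -0.1466], [0.5021, -0.1789], [0.4624, -0.0527]] ctr [ 0.5377 -0.0993  0.034 ] [np.float64(0.1343), np.float64(0.1161), np.float64(0.1323), np.float64(0.1151)]
box
[[115.80000305175781, 207.0], [206.39999389648438, 175.0], [223.5, 223.39999389648438], [132.8000030517578, 255.39999389648438]] [[0.4941, 0.41], [0.568, 0.1988], [0.4506, 0.1568], [0.3799, 0.3653]] ctr [0.4731 0.2827 0.122 ] [np.float64(0.2237), np.float64(0.1246), np.float64(0.2201), np.float64(0.1226)]
cheek [0.532  0.1747 0.088 ] [0.5316 0.1737 0.088 ] [0.53172014 0.17435525 0.08779239] 0.000980843102144606
cheek [0.4928 0.1617 0.088 ] [0.4927 0.1611 0.088 ] [0.49266072 0.16148193 0.08781966] 0.0005415827646079941
```

```bash
python3 - <<'E'
from h import *
T=load('top0');S=load('scene0')
f=lambda a,o:np.array(a)/8+o-.44
r=[onz(T,*f(p,[285,158]),.05) for p in ((370,197),(405,310),(178,290),(195,347))]
print(np.round(r,4)[:,:2].tolist())
hd=(r[0]+r[1])/2; tp=(r[2]+r[3])/2; d=hd-tp
print('top: head end',hd.round(4),'tip',tp.round(4),'len',np.linalg.norm(d),'w',np.linalg.norm(r[0]-r[1]),'ang',np.degrees(np.arctan2(d[1],d[0])))
u=d/np.linalg.norm(d); print('head ctr',hd-.011*u, 'lampctr',hd-.013*u)
r=[onz(S,*f(p,[260,205]),.05) for p in ((277,222),(385,262),(395,92),(455,112))]
hd=(r[0]+r[1])/2;tp=(r[2]+r[3])/2;d=hd-tp;print('scene',hd.round(4),tp.round(4),np.linalg.norm(d),np.linalg.norm(r[0]-r[1]),np.degrees(np.arctan2(d[1],d[0])))
r=[onz(S,*f(p,[260,205]),.034) for p in ((97,312),(385,452),(580,190),(303,63))]
print('scene lamp top face ctr',np.mean(r,0).round(4), [np.linalg.norm(r[i]-r[(i+1)%4]).round(4) for i in range(4)])
r=[onz(T,*f(p,[285,158]),.034) for p in ((110,172),(485,58),(592,370),(212,497))]
print('top lamp face ctr',np.mean(r,0).round(4), [np.linalg.norm(r[i]-r[(i+1)%4]).round(4) for i in range(4)])
for n,p,z in (('bowl',(402,140),.05),('bottlecap',(268,77),.2),('torchhead',(195,127),.016),('torchtail',(243,121),.016),('keys',(412,245),0),('cells',(423,213),.01),('carton',(434,177),.02)):
    print(n,onz(T,*p,z).round(3))
s=S['color']; cv2.imwrite('pics/arm.png',cv2.resize(s[0:170,160:400],None,fx=3.3,fy=3.3,interpolation=cv2.INTER_CUBIC))
E
```

```text
[[0.5601, -0.1054], [0.5231, -0.1156], [0.5308, -0.043], [0.5122, -0.048]]
top: head end [ 0.5416 -0.1105  0.05  ] tip [ 0.5215 -0.0455  0.05  ] len 0.06800700138303997 w 0.03843219995154671 ang -72.80441095485205
head ctr [ 0.53833273 -0.09996859  0.05      ] lampctr [ 0.53774146 -0.09805799  0.05      ]
scene [ 0.5446 -0.1103  0.05  ] [ 0.5197 -0.0456  0.05  ] 0.06928230695246303 0.03935638739531176 -68.92875304114419
scene lamp top face ctr [ 0.5387 -0.1005  0.034 ] [np.float64(0.11), np.float64(0.1272), np.float64(0.1114), np.float64(0.1287)]
top lamp face ctr [ 0.5383 -0.0995  0.034 ] [np.float64(0.1291), np.float64(0.1089), np.float64(0.1302), np.float64(0.1115)]
bowl [ 0.67  -0.296  0.05 ]
bottlecap [0.781 0.045 0.2  ]
torchhead [0.724 0.253 0.016]
torchtail [0.739 0.124 0.016]
keys [ 0.398 -0.319  0.   ]
cells [ 0.481 -0.351  0.01 ]
carton [ 0.576 -0.384  0.02 ]
```

View pics/arm.png

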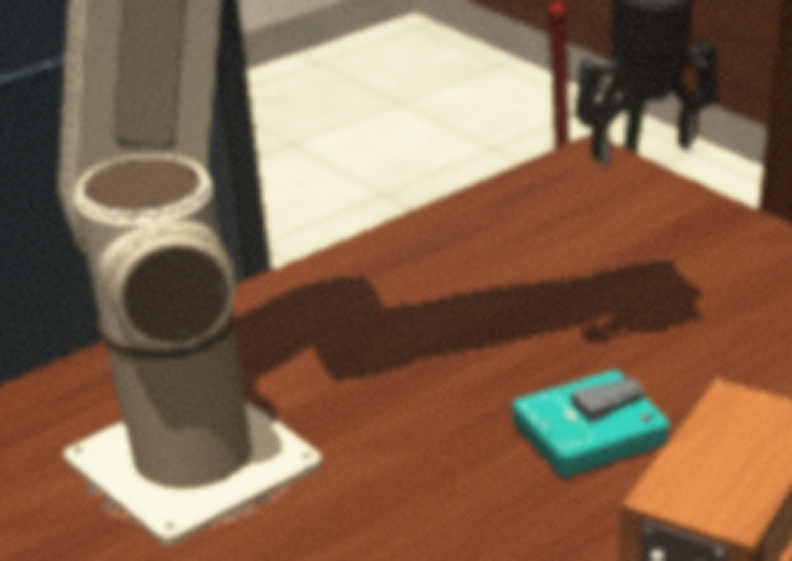

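Lamp head centre is about (0.5387, −0.1005), with the lamp's x axis at about −72°. Way mouth is about (0.510, 0.174), facing about −71°. I'll write a helper that turns target poses into move deltas, then start moving.

```bash
cat >> h.py <<'E'
def delta(p,M,o=None):
    o=o or bot.get_obs(); p0=o['eef_pos'];R0=R.from_quat(o['tool_rot']).as_matrix()
    t=R0.T@(np.array(p)-p0); w=R.from_matrix(R0.T@M).as_rotvec(degrees=True)
    print('t',t.round(4).tolist(),'w',w.round(1).tolist(),'|w|',np.linalg.norm(w).round(1)); return t,w
def tool(z,y):
    z=np.array(z,float);z/=np.linalg.norm(z);y=np.array(y,float);y-=z*(y@z);y/=np.linalg.norm(y)
    return np.stack([np.cross(y,z),y,z],1)
def dirv(a,e=0):
    a,e=np.radians([a,e]);return np.array([np.cos(a)*np.cos(e),np.sin(a)*np.cos(e),np.sin(e)])
def st():
    o=bot.get_obs(); print('t',round(o['clock'],2),'q',o['joint_pos'].round(3).tolist(),'p',o['eef_pos'].round(4).tolist(),'z',R.from_quat(o['tool_rot']).as_matrix()[:,2].round(3).tolist(),'y',R.from_quat(o['tool_rot']).as_matrix()[:,1].round(3).tolist(),'f',o['ft_force'].round(2).tolist(),'g',round(o['grip_width'],4))
    import json;open('log.jsonl','a').write(json.dumps([o['joint_pos'].tolist(),o['eef_pos'].tolist(),o['tool_rot'].tolist()])+'\n'); return o
E
python3 - <<'E'
from h import *
st()
lx=dirv(-72); z=-(np.cos(np.radians(20))*np.array([0,0,1])+np.sin(np.radians(20))*lx)
M=tool(z,dirv(18)); print(M.round(3))
delta([.5387,-.1005,.16],M)
E
```

```text
t 0.1 q [1.211, 0.241, 0.004, 1.335, -0.0, 1.571] p [0.1759, 0.4674, 0.2305] z [-0.001, -0.002, -1.0] y [0.352, 0.936, -0.002] f [0.08, 0.58, 0.47] g 0.0853
[[-0.29   0.951 -0.106]
 [ 0.894  0.309  0.325]
 [ 0.342 -0.    -0.94 ]]
t [-0.5396, -0.4037, 0.0713] w [-9.1, 18.7, 50.8] |w| 54.9
```

Call:
{"name": "send_rows", "arguments": {"deltas": [{"grip":1,"translation":[-0.54,-0.404,0.071],"twist":[-9.1,18.7,50.8]},{"grip":1,"translation":[-0.54,-0.404,0.071],"twist":[-9.1,18.7,50.8]},{"grip":1,"translation":[-0.54,-0.404,0.071],"twist":[-9.1,18.7,50.8]},{"grip":1,"translation":[-0.54,-0.404,0.071],"twist":[-9.1,18.7,50.8]},{"grip":1,"translation":[-0.54,-0.404,0.071],"twist":[-9.1,18.7,50.8]}]}}

```text
clock: 0.72
eef_pos: [0.344, 0.2043, 0.1986]
tool_rot: [0.573, 0.801, 0.102, -0.138]
ft_force: [1.1, 2.1, -0.2]
grip_width: 0.0852
```

```bash
cat > g1.py <<'E'
from h import *
import sys
st()
lx=dirv(-72); z=-(np.cos(np.radians(20))*np.array([0,0,1])+np.sin(np.radians(20))*lx)
M=tool(z,dirv(18))
delta(np.array([.5387,-.1005,0])-.002*lx+[0,0,float(sys.argv[1])],M)
E
python3 g1.py .16
```

```text
t 0.72 q [0.277, 0.06, -0.347, 1.178, 0.344, 1.516] p [0.344, 0.2043, 0.1986] z [-0.105, 0.321, -0.941] y [0.947, 0.322, 0.005] f [1.07, 2.12, -0.23] g 0.0852
t [-0.3419, 0.0859, -0.0813] w [-0.0, 0.2, 0.8] |w| 0.9
```

Call:
{"name": "send_rows", "arguments": {"deltas": [{"grip":1,"translation":[-0.342,0.086,-0.081],"twist":[0,0.2,0.8]},{"grip":1,"translation":[-0.342,0.086,-0.081],"twist":[0,0.2,0.8]},{"grip":1,"translation":[-0.342,0.086,-0.081],"twist":[0,0.2,0.8]},{"grip":1,"translation":[-0.342,0.086,-0.081],"twist":[0,0.2,0.8]},{"grip":1,"translation":[-0.342,0.086,-0.081],"twist":[0,0.2,0.8]}]}}

```text
clock: 1.35
eef_pos: [0.5114, -0.0576, 0.1645]
tool_rot: [0.579, 0.797, 0.102, -0.141]
ft_force: [0.3, -0.2, 0.5]
grip_width: 0.0853
```

```bash
python3 g1.py .10
```

```text
t 1.35 q [-0.28, 0.458, 0.088, 1.402, 0.287, 0.947] p [0.5114, -0.0576, 0.1645] z [-0.106, 0.325, -0.94] y [0.951, 0.309, -0.0] f [0.29, -0.17, 0.48] g 0.0853
t [-0.0664, 0.0127, 0.0445] w [-0.0, 0.0, 0.0] |w| 0.0
```

Call:
{"name": "send_rows", "arguments": {"deltas": [{"grip":1,"translation":[-0.066,0.013,0.0445],"twist":[0,0,0]},{"grip":1,"translation":[-0.066,0.013,0.0445],"twist":[0,0,0]},{"grip":1,"translation":[-0.066,0.013,0.0445],"twist":[0,0,0]}]}}

```text
clock: 1.72
eef_pos: [0.5369, -0.0977, 0.0986]
tool_rot: [0.579, 0.796, 0.101, -0.143]
ft_force: [-0.3, -0.4, 0.4]
grip_width: 0.085
```

```bash
python3 g1.py .04; python3 -c "
from h import *
for n in ('scene','top'): snap(n,n+'1')
a=cv2.imread('pics/scene1.png')[170:280,220:370];b=cv2.imread('pics/top1.png')[130:240,260:390]
cv2.imwrite('pics/c1.png',np.hstack([cv2.resize(a,(400,293)),cv2.resize(b,(346,293))]))"
```

```text
t 1.73 q [-0.332, 0.585, 0.117, 1.323, 0.276, 0.895] p [0.5369, -0.0977, 0.0986] z [-0.11, 0.327, -0.939] y [0.951, 0.309, -0.004] f [-0.28, -0.37, 0.44] g 0.085
t [-0.0213, 0.0011, 0.0546] w [-0.2, -0.2, -0.1] |w| 0.3
```

View pics/c1.png

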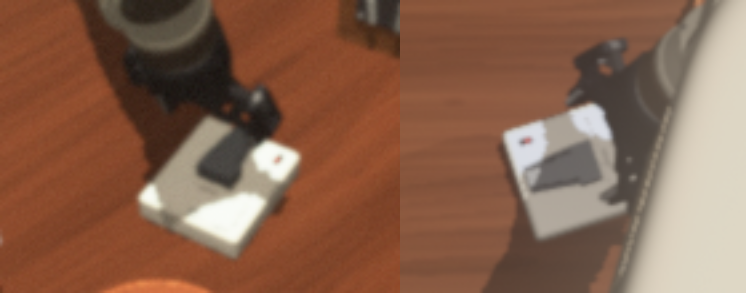

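The fingers straddle the shoe head: one shows at (262,110) in the left panel, and the shoe is at (225,160). Descending.

Call:
{"name": "send_rows", "arguments": {"deltas": [{"grip":1,"translation":[-0.011,0.001,0.028],"twist":[-0.2,-0.2,-0.1]},{"grip":1,"translation":[-0.017,0.001,0.044],"twist":[-0.2,-0.2,-0.1]},{"grip":1,"translation":[-0.021,0.001,0.053],"twist":[-0.2,-0.2,-0.1]},{"grip":1,"translation":[-0.021,0.001,0.054],"twist":[-0.2,-0.2,-0.1]}]}}

```text
clock: 2.33
eef_pos: [0.5391, -0.0975, 0.0433]
tool_rot: [0.578, 0.798, 0.102, -0.138]
ft_force: [-0.1, 0.8, 0.1]
grip_width: 0.0857
```

```bash
python3 g1.py .037
```

```text
t 2.33 q [-0.331, 0.637, 0.052, 1.198, 0.276, 0.894] p [0.5391, -0.0975, 0.0433] z [-0.103, 0.323, -0.941] y [0.95, 0.311, 0.003] f [-0.1, 0.76, 0.09] g 0.0857
t [-0.0028, -0.0013, 0.0057] w [0.1, 0.2, 0.2] |w| 0.3
```

Call:
{"name": "send_rows", "arguments": {"deltas": [{"grip":1,"translation":[-0.002,-0.001,0.003],"twist":[0,0,0]},{"grip":0.3,"translation":[-0.002,-0.001,0.003],"twist":[0,0,0]},{"grip":0.2,"translation":[-0.002,-0.001,0.003],"twist":[0,0,0]},{"grip":0.2,"translation":[-0.002,-0.001,0.003],"twist":[0,0,0]},{"grip":0.2,"translation":[-0.002,-0.001,0.003],"twist":[0,0,0]}]}}

```text
clock: 2.95
eef_pos: [0.539, -0.0991, 0.0404]
tool_rot: [0.578, 0.798, 0.103, -0.138]
ft_force: [0.5, -1.9, 4.1]
grip_width: 0.0381
```

```bash
python3 g1.py .04
```

```text
t 2.95 q [-0.333, 0.64, 0.049, 1.191, 0.275, 0.892] p [0.539, -0.0991, 0.0404] z [-0.101, 0.323, -0.941] y [0.95, 0.311, 0.004] f [0.54, -1.85, 4.13] g 0.0381
t [0.0005, -0.0008, 0.0007] w [0.2, 0.2, 0.2] |w| 0.4
```

```bash
cat >> h.py <<'E'
def Tm(M,p):
    A=np.eye(4);A[:3,:3]=M;A[:3,3]=p;return A
def Tobs(o=None):
    o=o or bot.get_obs();return Tm(R.from_quat(o['tool_rot']).as_matrix(),o['eef_pos'])
def lampstand(d,xy,foot):  # d azimuth deg of face direction, xy of lamp_center
    u=dirv(d);x=np.array([0,0,1.]);z=-u;y=np.cross(z,x)
    M=np.stack([x,y,z],1); return Tm(M,np.array([xy[0],xy[1],foot+.065])+.017*u)
def dT(A): return delta(A[:3,3],A[:3,:3])
E
python3 - <<'E'
from h import *
lx=dirv(-72)
L=Tm(np.stack([lx,dirv(18),[0,0,1]],1),[.5381,-.0988,0])
np.save('G.npy',np.linalg.inv(Tobs())@L)
A=Tobs(); A[2,3]+=.16
dT(A)
E
```

```text
t [0.0541, 0.0007, -0.1506] w [0.0, 0.0, 0.0] |w| 0.0
```

Call:
{"name": "send_rows", "arguments": {"deltas": [{"grip":0,"translation":[0.0068,0,-0.019],"twist":[0,0,0]},{"grip":0,"translation":[0.0177,0,-0.049],"twist":[0,0,0]},{"grip":0,"translation":[0.034,0,-0.094],"twist":[0,0,0]},{"grip":0,"translation":[0.054,0,-0.15],"twist":[0,0,0]},{"grip":0,"translation":[0.054,0,-0.15],"twist":[0,0,0]}]}}

```text
clock: 3.58
eef_pos: [0.541, -0.1, 0.2047]
tool_rot: [0.578, 0.799, 0.104, -0.133]
ft_force: [0.6, 0.4, -3.1]
grip_width: 0.0381
```

```bash
cat > g2.py <<'E'
from h import *
import sys
# args: d x y foot
d,x,y,f=map(float,sys.argv[1:5]); st()
G=np.load('G.npy'); A=lampstand(d,(x,y),f)@np.linalg.inv(G); print(A[:3,3].round(3)); dT(A)
E
python3 g2.py 0 .55 0 .12
python3 -c "
from h import *
for n in ('scene','top'): snap(n,n+'2')
a=cv2.imread('pics/scene2.png')[100:300,180:420]
cv2.imwrite('pics/c2.png',cv2.resize(a,None,fx=3,fy=3))"
```

```text
t 3.58 q [-0.333, 0.507, 0.276, 1.54, 0.276, 0.891] p [0.541, -0.1, 0.2047] z [-0.092, 0.32, -0.943] y [0.95, 0.311, 0.013] f [0.57, 0.4, -3.14] g 0.0381
[0.527 0.001 0.186]
t [0.0881, 0.0174, 0.0517] w [-33.2, -76.2, -71.7] |w| 109.7
```

View pics/c2.png

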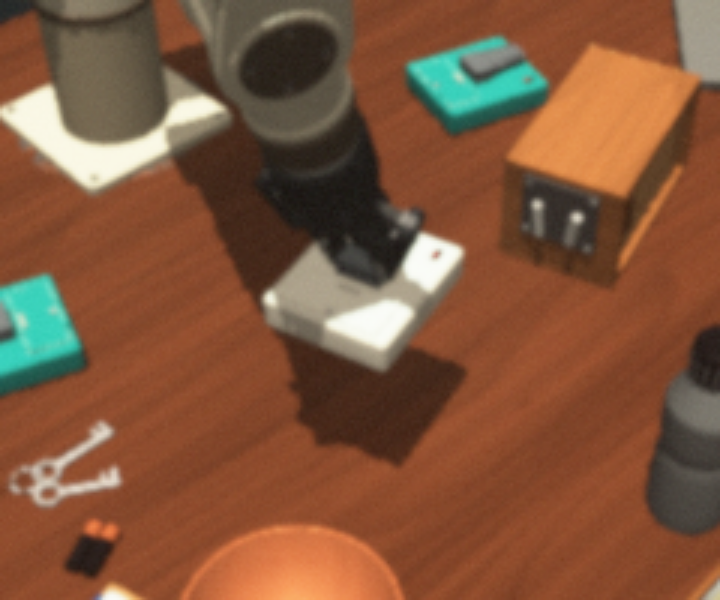

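The lamp is held firmly and level: crop (370,300), wrist force −3 N in z. I'll yaw it so its top points outward, then tilt it upright.

```bash
python3 - <<'E'
from h import *
A=Tobs(); Z=R.from_euler('z',72,degrees=True).as_matrix()
B=Tm(Z@A[:3,:3],[.53,0,.205]); dT(B)
E
```

```text
t [0.093, 0.0229, 0.0279] w [24.3, 0.4, -67.8] |w| 72.0
```

Call:
{"name": "send_rows", "arguments": {"deltas": [{"grip":0,"translation":[0.093,0.023,0.028],"twist":[24.3,0.4,-67.8]},{"grip":0,"translation":[0.093,0.023,0.028],"twist":[24.3,0.4,-67.8]},{"grip":0,"translation":[0.093,0.023,0.028],"twist":[24.3,0.4,-67.8]},{"grip":0,"translation":[0.093,0.023,0.028],"twist":[24.3,0.4,-67.8]},{"grip":0,"translation":[0.093,0.023,0.028],"twist":[24.3,0.4,-67.8]}]}}

```text
clock: 4.3
eef_pos: [0.5289, 0.0002, 0.2021]
tool_rot: [0.152, 0.973, 0.029, -0.172]
ft_force: [1.1, 0.4, -1.9]
grip_width: 0.0382
```

```bash
python3 g2.py 0 .55 0 .12
```

```text
t 4.3 q [-0.052, 0.595, 0.404, 1.718, 0.091, 0.242] p [0.5289, 0.0002, 0.2021] z [-0.326, 0.108, -0.939] y [0.306, 0.952, 0.004] f [1.07, 0.43, -1.9] g 0.0382
[0.527 0.001 0.186]
t [-0.0034, -0.0002, 0.0164] w [-8.2, -89.5, -18.3] |w| 91.7
```

Call:
{"name": "send_rows", "arguments": {"deltas": [{"grip":0,"translation":[-0.003,0,0.016],"twist":[-8.2,-89.5,-18.3]},{"grip":0,"translation":[-0.003,0,0.016],"twist":[-8.2,-89.5,-18.3]},{"grip":0,"translation":[-0.003,0,0.016],"twist":[-8.2,-89.5,-18.3]},{"grip":0,"translation":[-0.003,0,0.016],"twist":[-8.2,-89.5,-18.3]},{"grip":0,"translation":[-0.003,0,0.016],"twist":[-8.2,-89.5,-18.3]}]}}

```text
clock: 4.92
eef_pos: [0.5242, 0.0013, 0.1836]
tool_rot: [0.069, 0.957, 0.014, 0.282]
ft_force: [0.8, -0.5, -2.2]
grip_width: 0.038
```

```bash
python3 g2.py 0 .55 0 .12
```

```text
t 4.92 q [0.014, -0.053, -0.637, 0.413, -0.02, 0.152] p [0.5242, 0.0013, 0.1836] z [0.542, -0.012, -0.84] y [0.124, 0.99, 0.066] f [0.77, -0.45, -2.21] g 0.038
[0.527 0.001 0.186]
t [-0.0031, -0.0001, -0.0003] w [-3.4, -37.3, -7.8] |w| 38.3
```

```bash
cat > fk.py <<'E'
from h import *
import json
from scipy.optimize import least_squares, brentq
D=[json.loads(l) for l in open('log.jsonl')]
def wrist(k,q):
    # planar linear params: r0,h, a1,b1, a2,b2
    s=lambda a:np.sin(a);c=np.cos
    q1,q2,q3,q4,q5,q6=q
    f=q2-q3; p=f+q4
    r0,h,a1,b1,a2,b2,d4,e5=k
    r=r0+b1*s(q2)+a1*c(q2)+a2*c(f)+b2*s(f)
    z=h+b1*c(q2)-a1*s(q2)-a2*s(f)+b2*c(f)
    r+=d4*c(p); z+=-d4*s(p)
    return r,z
def fk(k,q,zt):
    r,z=wrist(k,q); return np.array([np.cos(q[0])*r,np.sin(q[0])*r,z])+k[7]*zt
def res(k): return np.concatenate([fk(k,q,R.from_quat(t).as_matrix()[:,2])-p for q,p,t in D]+[1e-3*(np.array(k)-K0)])
K0=np.array([0,.2,0,.3,.3,0,.1,.15])
if __name__=='__main__':
    s=least_squares(res,K0); print(s.x.round(4),np.abs(res(s.x)[:-8]).max()); np.save('K.npy',s.x)
    k=s.x
    for x in (.5,.55,.6):
      for al in (20,30,0):
        G=np.load('G.npy'); A=lampstand(0,(x,0),0)@np.linalg.inv(G)
        # tool pitch al
        t=np.array([A[0,3],A[2,3]]); p=np.radians(al); L=k[6]+k[7]
        best=None
        w=t-L*np.array([np.cos(p),-np.sin(p)])
        def e(v):
            r,z=wrist(k,[0,v[0],v[1],p-v[0]+v[1],0,0]); return [r-(L-k[7])*np.cos(p)-w[0],z+(L-k[7])*np.sin(p)-w[1]]
        o=least_squares(e,[0,-.8]); print(x,al,'wrist',w.round(3),'q2,3,4',o.x.round(3),(p-o.x[0]+o.x[1]).round(3),'err',np.abs(o.fun).max().round(4))
E
wc -l log.jsonl; python3 fk.py
```

```text
9 log.jsonl
[0.     0.2408 0.     0.4933 0.3914 0.008  0.1015 0.3035] 5.639729014350614e-07
0.5 20 wrist [0.096 0.204] q2,3,4 [ 1.814 -1.559] -3.024 err 0.0
0.5 30 wrist [0.126 0.268] q2,3,4 [ 0.784 -1.412] -1.672 err 0.0
0.5 0 wrist [0.072 0.066] q2,3,4 [ 1.923 -1.226] -3.149 err 0.0
0.55 20 wrist [0.146 0.204] q2,3,4 [ 1.109 -1.338] -2.098 err 0.0
0.55 30 wrist [0.176 0.268] q2,3,4 [ 0.613 -1.258] -1.347 err 0.0
0.55 0 wrist [0.122 0.066] q2,3,4 [ 1.664 -1.161] -2.826 err 0.0
0.6 20 wrist [0.196 0.204] q2,3,4 [ 0.906 -1.199] -1.756 err 0.0
0.6 30 wrist [0.226 0.268] q2,3,4 [ 0.564 -1.124] -1.165 err 0.0
0.6 0 wrist [0.172 0.066] q2,3,4 [ 1.466 -1.078] -2.544 err 0.0
```

The log fits an exact arm model: shoulder at 0.241, links 0.493 and 0.391, wrist 0.1015 + 0.3035. A near-level tool pointing straight out needs the wrist too close to the base, so I'll solve for standing the lamp with joint 5 yawed and check the ranges.

```bash
cat > ik.py <<'E'
from h import *
import json
from scipy.optimize import least_squares
K=np.load('K.npy')
LO=np.array([-2.72,-1.05,-1.09,-1.99,-1.42,-3.14]);HI=np.array([2.72,1.87,1.28,2.15,1.44,3.14])
D=[json.loads(l) for l in open('log.jsonl')]
def Rq(q,s5,s6):
    p=q[1]-q[2]+q[3]
    return (R.from_euler('z',q[0])*R.from_euler('y',p)*R.from_euler('z',s5*q[4])*R.from_euler('x',s6*q[5])).as_matrix()
best=None
for s5 in(1,-1):
  for s6 in(1,-1):
    Cs=[Rq(q,s5,s6).T@R.from_quat(t).as_matrix() for q,p,t in D]; e=np.std(Cs,axis=0).max()
    if best is None or e<best[0]: best=(e,s5,s6,Cs[0])
e_,s5,s6,C=best
C=np.round(C)
def pts(q):
    q=np.asarray(q);f=q[1]-q[2];p=f+q[3];h=lambda r,z:np.array([np.cos(q[0])*r,np.sin(q[0])*r,z])
    r0,hh,a1,b1,a2,b2,d4,e5=K
    el=(b1*np.sin(q[1]),hh+b1*np.cos(q[1])); w=(el[0]+a2*np.cos(f)+b2*np.sin(f),el[1]-a2*np.sin(f)+b2*np.cos(f))
    j5=(w[0]+d4*np.cos(p),w[1]-d4*np.sin(p)); M=Rq(q,s5,s6)@C
    return h(*el),h(*w),h(*j5),h(*j5)+e5*M[:,2],M
def ik(A,q0):
    def f(q):
        *_,t,M=pts(q); return np.concatenate([t-A[:3,3],.3*R.from_matrix(M.T@A[:3,:3]).as_rotvec()])
    s=least_squares(f,np.clip(q0,LO+.01,HI-.01),bounds=(LO+.01,HI-.01)); return s.x,np.abs(s.fun).max()
if __name__=='__main__':
    print(best[0],s5,s6,C.tolist())
    G=np.load('G.npy'); Gi=np.linalg.inv(G); q0=D[-1][0]
    for d in (40,50,60,70,80,90,-50):
      for xy in ((.45,0),(.5,.0),(.5,.06),(.55,0)):
        r=[]
        for f in (0,.12):
          q=q0
          bb=min((ik(lampstand(d,xy,f)@Gi,np.array(g)) for g in (q0,[-.3,.6,0,1.2,1.,.2],[-.3,.6,0,1.2,-1.,.2])),key=lambda x:x[1])
          r.append((bb[0].round(2).tolist(),round(bb[1],4)))
        print(d,xy,r,[x.round(2).tolist() for x in pts(r[0][0])[1:3]])
E
python3 ik.py
```

```text
2.340555645717801e-16 1 1 [[-0.0, -0.0, 1.0], [0.0, 1.0, 0.0], [-1.0, 0.0, -0.0]]
40 (0.45, 0) [([-0.75, 0.57, -1.04, -0.36, 1.21, -1.23], np.float64(0.0)), ([-0.75, 0.15, -0.95, 0.16, 1.21, -1.23], np.float64(0.0))] [[0.19, -0.18, 0.26], [0.21, -0.2, 0.17]]
40 (0.5, 0.0) [([-0.65, 0.61, -1.0, -0.58, 1.16, -0.98], np.float64(0.0)), ([-0.65, 0.2, -0.92, -0.1, 1.16, -0.98], np.float64(0.0))] [[0.22, -0.17, 0.25], [0.26, -0.2, 0.17]]
40 (0.5, 0.06) [([-0.5, 0.65, -1.08, -0.89, 1.09, -0.77], np.float64(0.0087)), ([-0.49, 0.18, -1.06, -0.47, 1.06, -0.7], np.float64(0.0))] [[0.21, -0.12, 0.25], [0.27, -0.15, 0.17]]
40 (0.55, 0) [([-0.57, 0.64, -0.92, -0.68, 1.12, -0.83], np.float64(0.0)), ([-0.57, 0.27, -0.86, -0.25, 1.12, -0.83], np.float64(0.0))] [[0.26, -0.17, 0.25], [0.31, -0.2, 0.17]]
50 (0.45, 0) [([-0.76, 0.59, -0.77, 0.37, 1.22, -1.75], np.float64(0.0)), ([-0.76, 0.3, -0.7, 0.74, 1.22, -1.75], np.float64(0.0))] [[0.26, -0.25, 0.27], [0.25, -0.24, 0.17]]
50 (0.5, 0.0) [([-0.67, 0.6, -0.74, 0.15, 1.22, -1.49], np.float64(0.0)), ([-0.67, 0.31, -0.67, 0.51, 1.22, -1.49], np.float64(0.0
[... 3199 characters left out ...]
0.16]]
-50 (0.45, 0) [([0.76, 0.59, -0.78, 0.35, -1.22, 1.73], np.float64(0.0)), ([0.76, 0.29, -0.71, 0.72, -1.22, 1.73], np.float64(0.0))] [[0.26, 0.25, 0.27], [0.25, 0.24, 0.17]]
-50 (0.5, 0.0) [([0.67, 0.6, -0.75, 0.13, -1.22, 1.46], np.float64(0.0)), ([0.67, 0.31, -0.68, 0.49, -1.22, 1.46], np.float64(0.0))] [[0.29, 0.23, 0.27], [0.3, 0.24, 0.17]]
-50 (0.5, 0.06) [([0.78, 0.66, -0.56, 0.56, -1.22, 1.79], np.float64(0.0)), ([0.78, 0.41, -0.5, 0.86, -1.22, 1.79], np.float64(0.0))] [[0.32, 0.31, 0.27], [0.3, 0.3, 0.17]]
-50 (0.55, 0) [([0.59, 0.62, -0.69, -0.04, -1.21, 1.26], np.float64(0.0)), ([0.59, 0.35, -0.63, 0.3, -1.21, 1.26], np.float64(0.0))] [[0.33, 0.22, 0.27], [0.35, 0.24, 0.17]]
```

```bash
cat > path.py <<'E'
from ik import *
from scipy.spatial.transform import Slerp
def check(A,n=9):
    o=bot.get_obs();B=Tobs(o);q=o['joint_pos']
    S=Slerp([0,1],R.from_matrix([B[:3,:3],A[:3,:3]])); G=np.load('G.npy')
    for s in np.linspace(0,1,n)[1:]:
        T=Tm(S(s).as_matrix(),(1-s)*B[:3,3]+s*A[:3,3]); q,e=ik(T,q)
        P=pts(q); print(round(s,2),q.round(2).tolist(),round(e,4),'j4z',P[1][2].round(3),'j5z',P[2][2].round(3))
E
python3 - <<'E'
from path import *
A=lampstand(60,(.5,0),.10)@np.linalg.inv(np.load('G.npy'))
check(A); dT(A)
E
```

```text
0.12 [-0.09, -0.08, -0.73, 0.28, 0.15, -0.03] 0.0 j4z 0.503 j5z 0.422
0.25 [-0.2, -0.08, -0.79, 0.18, 0.34, -0.21] 0.0 j4z 0.482 j5z 0.403
0.38 [-0.32, -0.04, -0.83, 0.11, 0.54, -0.39] 0.0 j4z 0.462 j5z 0.382
0.5 [-0.43, 0.03, -0.83, 0.1, 0.73, -0.6] 0.0 j4z 0.443 j5z 0.36
0.62 [-0.52, 0.12, -0.79, 0.16, 0.91, -0.83] 0.0 j4z 0.426 j5z 0.337
0.75 [-0.59, 0.22, -0.72, 0.33, 1.05, -1.13] 0.0 j4z 0.41 j5z 0.313
0.88 [-0.63, 0.35, -0.6, 0.62, 1.16, -1.51] 0.0 j4z 0.392 j5z 0.29
1.0 [-0.66, 0.5, -0.44, 1.0, 1.2, -1.97] 0.0 j4z 0.363 j5z 0.268
t [0.0372, -0.0268, -0.0044] w [-51.3, -31.0, -45.3] |w| 75.1
```

Feasible along the whole path. Executing.

Call:
{"name": "send_rows", "arguments": {"deltas": [{"grip":0,"translation":[0.0046,-0.0034,-0.0006],"twist":[-6.4,-3.9,-5.7]},{"grip":0,"translation":[0.0093,-0.0067,-0.0011],"twist":[-12.8,-7.8,-11.3]},{"grip":0,"translation":[0.0139,-0.01,-0.0017],"twist":[-19.2,-11.6,-17]},{"grip":0,"translation":[0.0186,-0.0134,-0.0022],"twist":[-25.6,-15.5,-22.6]},{"grip":0,"translation":[0.0232,-0.0168,-0.0028],"twist":[-32,-19.4,-28.3]}]}}

```text
clock: 5.55
eef_pos: [0.4986, -0.0112, 0.1701]
tool_rot: [-0.241, 0.844, 0.195, 0.438]
ft_force: [0.1, 0.7, -3.1]
grip_width: 0.0379
```

```bash
python3 g2.py 60 .5 0 .10
```

```text
t 5.55 q [-0.525, 0.121, -0.801, 0.161, 0.913, -0.838] p [0.4986, -0.0112, 0.1701] z [0.645, 0.541, -0.54] y [-0.578, 0.807, 0.119] f [0.11, 0.66, -3.07] g 0.0379
[ 0.488 -0.02   0.166]
t [0.0114, -0.0012, -0.0094] w [-19.1, -11.5, -17.1] |w| 28.1
```

Call:
{"name": "send_rows", "arguments": {"deltas": [{"grip":0,"translation":[0.004,0,-0.003],"twist":[-6.4,-3.8,-5.7]},{"grip":0,"translation":[0.008,-0.001,-0.006],"twist":[-12.7,-7.7,-11.4]},{"grip":0,"translation":[0.0114,-0.0012,-0.0094],"twist":[-19.1,-11.5,-17.1]},{"grip":0,"translation":[0.0114,-0.0012,-0.0094],"twist":[-19.1,-11.5,-17.1]},{"grip":0,"translation":[0.0114,-0.0012,-0.0094],"twist":[-19.1,-11.5,-17.1]}]}}

```text
clock: 6.18
eef_pos: [0.4871, -0.0201, 0.1628]
tool_rot: [-0.409, 0.708, 0.29, 0.496]
ft_force: [-0.9, -0.1, -1.6]
grip_width: 0.038
```

```bash
python3 g2.py 60 .5 0 .03; python3 -c "
from h import *
for n in ('scene','top'): snap(n,n+'3')
a=cv2.imread('pics/scene3.png')[100:300,180:420]
b=cv2.imread('pics/top3.png')[100:300,250:450]
cv2.imwrite('pics/c3.png',np.hstack([cv2.resize(a,(420,350)),cv2.resize(b,(350,350))]))"
```

```text
t 6.17 q [-0.66, 0.506, -0.439, 1.002, 1.198, -1.966] p [0.4871, -0.0201, 0.1628] z [0.465, 0.818, -0.339] y [-0.868, 0.496, 0.005] f [-0.91, -0.11, -1.63] g 0.038
[ 0.488 -0.02   0.096]
t [0.0631, -0.0007, 0.0232] w [0.1, -0.0, -0.4] |w| 0.4
```

View pics/c3.png

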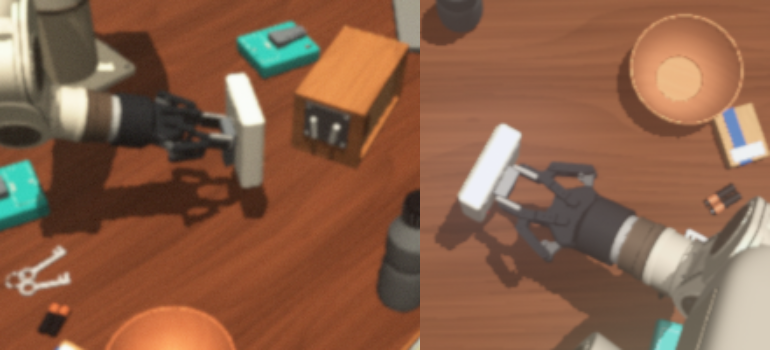

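The lamp is upright in the air at crop (245,130), foot at about z 0.1, and clear of everything. Lowering it.

Call:
{"name": "send_rows", "arguments": {"deltas": [{"grip":0,"translation":[0.027,0,0.01],"twist":[0,0,0]},{"grip":0,"translation":[0.0631,-0.0007,0.0232],"twist":[0.1,0,-0.4]},{"grip":0,"translation":[0.0631,-0.0007,0.0232],"twist":[0.1,0,-0.4]},{"grip":0,"translation":[0.0631,-0.0007,0.0232],"twist":[0.1,0,-0.4]}]}}

```text
clock: 6.78
eef_pos: [0.4876, -0.0191, 0.0979]
tool_rot: [-0.412, 0.707, 0.287, 0.498]
ft_force: [0.7, -0.2, -1.5]
grip_width: 0.038
```

```bash
python3 g2.py 60 .5 0 .002
```

```text
t 6.78 q [-0.657, 0.624, -0.477, 0.832, 1.2, -1.963] p [0.4876, -0.0191, 0.0979] z [0.468, 0.816, -0.339] y [-0.869, 0.496, -0.006] f [0.68, -0.18, -1.53] g 0.038
[ 0.488 -0.02   0.068]
t [0.0288, -0.0002, 0.0096] w [-0.0, -0.0, 0.2] |w| 0.2
```

Call:
{"name": "send_rows", "arguments": {"deltas": [{"grip":0,"translation":[0.0115,0,0.004],"twist":[0,0,0.2]},{"grip":0,"translation":[0.019,0,0.0065],"twist":[0,0,0.2]},{"grip":0,"translation":[0.0235,0,0.008],"twist":[0,0,0.2]},{"grip":0,"translation":[0.0255,0,0.0086],"twist":[0,0,0.2]},{"grip":0,"translation":[0.0255,0,0.0086],"twist":[0,0,0.2]}]}}

```text
clock: 7.4
eef_pos: [0.4875, -0.0197, 0.0709]
tool_rot: [-0.411, 0.707, 0.288, 0.498]
ft_force: [0.9, -0.4, -2.2]
grip_width: 0.0385
```

```bash
python3 g2.py 60 .5 0 -.002;python3 -c "
from h import *
for n in ('scene','top'): snap(n,n+'4')
a=cv2.imread('pics/scene4.png')[120:250,220:390]
cv2.imwrite('pics/c4.png',cv2.resize(a,None,fx=4.5,fy=4.5,interpolation=cv2.INTER_CUBIC))"
```

```text
t 7.4 q [-0.659, 0.68, -0.482, 0.774, 1.2, -1.963] p [0.4875, -0.0197, 0.0709] z [0.468, 0.816, -0.339] y [-0.868, 0.497, -0.002] f [0.93, -0.44, -2.17] g 0.0385
[ 0.488 -0.02   0.064]
t [0.0069, -0.0002, 0.0024] w [-0.0, -0.0, 0.0] |w| 0.1
```

View pics/c4.png

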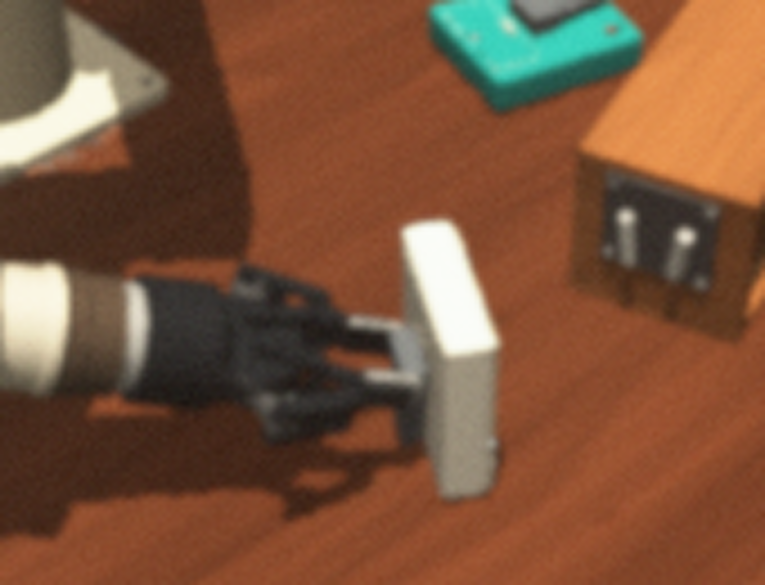

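Call:
{"name": "send_rows", "arguments": {"deltas": [{"grip":0,"translation":[0.002,0,0.0007],"twist":[0,0,0]},{"grip":0,"translation":[0.004,0,0.0014],"twist":[0,0,0]},{"grip":0,"translation":[0.005,0,0.0017],"twist":[0,0,0]},{"grip":0,"translation":[0.005,0,0.0017],"twist":[0,0,0]}]}}

```text
clock: 8.0
eef_pos: [0.4876, -0.0198, 0.066]
tool_rot: [-0.411, 0.707, 0.288, 0.498]
ft_force: [-0.0, 0.4, -0.7]
grip_width: 0.038
```

```bash
python3 g2.py 60 .5 0 -.002
```

```text
t 8.0 q [-0.659, 0.69, -0.483, 0.764, 1.2, -1.963] p [0.4876, -0.0198, 0.066] z [0.468, 0.816, -0.338] y [-0.868, 0.497, -0.003] f [-0.04, 0.39, -0.71] g 0.038
[ 0.488 -0.02   0.064]
t [0.0023, -0.0, 0.0008] w [-0.1, 0.0, 0.0] |w| 0.1
```

Call:
{"name": "send_rows", "arguments": {"deltas": [{"grip":0,"translation":[0.001,0,0.0003],"twist":[0,0,0]},{"grip":0,"translation":[0.002,0,0.0007],"twist":[0,0,0]},{"grip":0,"translation":[0.002,0,0.0007],"twist":[0,0,0]}]}}

```text
clock: 8.38
eef_pos: [0.4879, -0.0196, 0.0656]
tool_rot: [-0.41, 0.706, 0.288, 0.5]
ft_force: [-3.2, 0.3, 8.0]
grip_width: 0.0384
```

```bash
python3 g2.py 60 .5 0 -.002
```

```text
t 8.38 q [-0.659, 0.693, -0.483, 0.76, 1.205, -1.964] p [0.4879, -0.0196, 0.0656] z [0.471, 0.817, -0.334] y [-0.867, 0.498, -0.003] f [-3.24, 0.3, 8.02] g 0.0384
[ 0.488 -0.02   0.064]
t [0.0021, 0.0002, 0.0003] w [-0.2, 0.2, 0.0] |w| 0.3
```

Contact with the foot on the console (+8 N). I'll relax slightly and open.

Call:
{"name": "send_rows", "arguments": {"deltas": [{"grip":0,"translation":[-0.001,0,0],"twist":[0,0,0]},{"grip":0,"translation":[-0.001,0,0],"twist":[0,0,0]},{"grip":0.6,"translation":[-0.001,0,0],"twist":[0,0,0]},{"grip":0.9,"translation":[-0.001,0,0],"twist":[0,0,0]},{"grip":0.9,"translation":[-0.001,0,0],"twist":[0,0,0]}]}}

```text
clock: 9.0
eef_pos: [0.4882, -0.0193, 0.0666]
tool_rot: [-0.41, 0.706, 0.288, 0.5]
ft_force: [-0.2, -0.4, -0.0]
grip_width: 0.0769
```

```bash
python3 g2.py 60 .5 0 -.002;python3 -c "
from h import *
for n in ('scene','top'): snap(n,n+'5')
a=cv2.imread('pics/scene5.png')[120:250,220:390]
cv2.imwrite('pics/c5.png',cv2.resize(a,None,fx=4.5,fy=4.5,interpolation=cv2.INTER_CUBIC))"
```

```text
t 9.0 q [-0.658, 0.691, -0.484, 0.76, 1.205, -1.962] p [0.4882, -0.0193, 0.0666] z [0.471, 0.817, -0.334] y [-0.867, 0.498, -0.003] f [-0.24, -0.37, -0.01] g 0.0769
[ 0.488 -0.02   0.064]
t [0.0032, 0.0002, 0.0003] w [-0.2, 0.2, 0.0] |w| 0.3
```

View pics/c5.png

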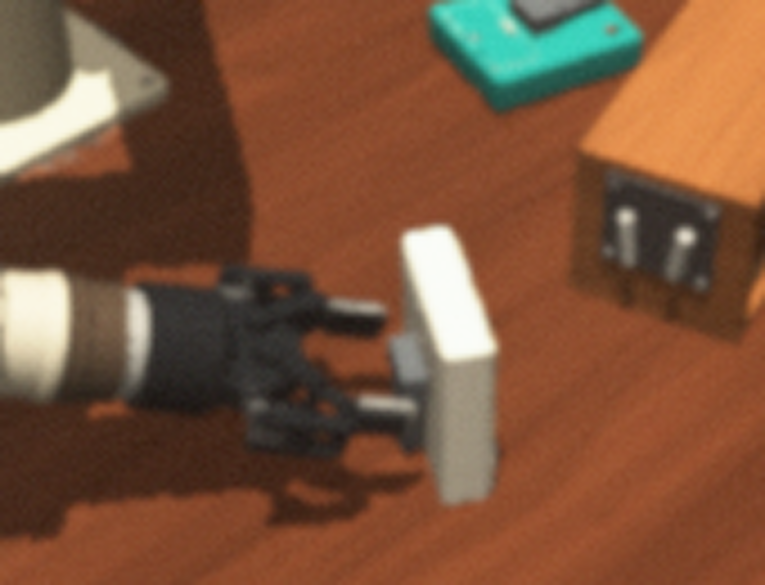

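The lamp stands free at crop (450,370), with the jaws open around the shoe. Backing straight off.

Call:
{"name": "send_rows", "arguments": {"deltas": [{"grip":1,"translation":[0,0,-0.01],"twist":[0,0,0]},{"grip":1,"translation":[0,0,-0.03],"twist":[0,0,0]},{"grip":1,"translation":[0,0,-0.07],"twist":[0,0,0]},{"grip":1,"translation":[-0.03,0,-0.12],"twist":[0,0,0]},{"grip":1,"translation":[-0.08,0,-0.14],"twist":[0,0,0]}]}}

```text
clock: 9.72
eef_pos: [0.4351, -0.1126, 0.1894]
tool_rot: [-0.408, 0.707, 0.288, 0.501]
ft_force: [0.1, -1.1, 0.9]
grip_width: 0.0855
```

```bash
python3 - <<'E'
from path import *
st()
c=[snap(n,n+'6') for n in ('scene','top')]
s=c[0]['color'][120:250,240:370];t=c[1]['color'][140:240,260:360]
cv2.imwrite('pics/c6.png',np.hstack([cv2.resize(s,(400,400),interpolation=cv2.INTER_CUBIC),cv2.resize(t,(400,400),interpolation=cv2.INTER_CUBIC)]))
A=Tm(tool([0,0,-1],dirv(-120)),[.5,0,.24]); check(A,7); dT(A)
E
```

```text
t 9.72 q [-0.89, 0.585, -0.27, 1.505, 1.078, -2.425] p [0.4351, -0.1126, 0.1894] z [0.473, 0.815, -0.333] y [-0.865, 0.502, -0.001] f [0.1, -1.12, 0.9] g 0.0855
0.17 [-0.77, 0.5, -0.18, 1.49, 0.93, -2.45] 0.0 j4z 0.433 j5z 0.35
0.33 [-0.64, 0.43, -0.1, 1.48, 0.77, -2.48] 0.0 j4z 0.497 j5z 0.405
0.5 [-0.49, 0.37, -0.04, 1.46, 0.6, -2.5] 0.0 j4z 0.553 j5z 0.456
0.67 [-0.34, 0.31, 0.0, 1.43, 0.41, -2.53] 0.0 j4z 0.598 j5z 0.498
0.83 [-0.17, 0.27, 0.03, 1.4, 0.21, -2.57] 0.0 j4z 0.629 j5z 0.528
1.0 [0.0, 0.24, 0.02, 1.36, -0.0, -2.62] 0.0 j4z 0.645 j5z 0.543
t [-0.088, 0.0011, 0.1059] w [-55.0, 54.2, -77.2] |w| 109.2
```

View pics/c6.png

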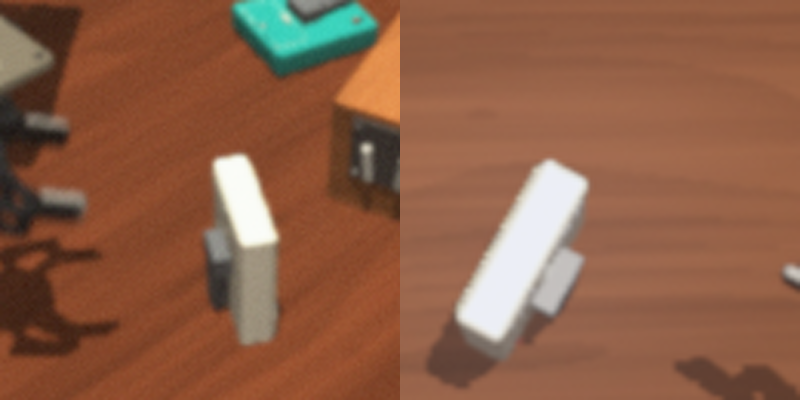

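```bash
python3 - <<'E'
from h import *
T=load('top6');S=load('scene6')
def rect(c,pts,sc,off,z):
    P=[onz(c,*(np.array(p)/sc+off-.4),z) for p in pts]; P=np.array(P)
    l1=P[3]-P[0];l2=P[2]-P[1];l=(l1+l2)/2
    print(P.mean(0).round(4),'long',np.linalg.norm(l).round(4),'short',np.linalg.norm(P[1]-P[0]).round(4),np.linalg.norm(P[3]-P[2]).round(4),'az long',np.degrees(np.arctan2(l[1],l[0])).round(1))
rect(T,[(150,160),(188,185),(95,340),(57,312)],4,[260,140],.13)
rect(S,[(213,160),(247,155),(277,237),(243,247)],400/130,[240,120],.13)
# automatic: top mask min-area rect on bright white
h=cv2.cvtColor(T['color'],cv2.COLOR_BGR2HSV)
m=np.zeros(h.shape[:2],np.uint8);m[140:240,260:360]=((h[140:240,260:360,2]>200)&(h[140:240,260:360,1]<50))*255
k=max(cv2.findContours(m,0,1)[0],key=cv2.contourArea);b=cv2.boxPoints(cv2.minAreaRect(k))
P=np.array([onz(T,*p,.13) for p in b]);print(P.mean(0).round(4),[(np.linalg.norm(P[i]-P[i-1]).round(4),np.degrees(np.arctan2(*(P[i]-P[i-1])[1::-1])).round(1)) for i in range(4)])
E
```

```text
[ 0.4982 -0.0015  0.13  ] long 0.1071 short 0.0273 0.0279 az long 148.3
[ 0.4986 -0.0025  0.13  ] long 0.1103 short 0.0308 0.0308 az long -29.9
[ 0.4983 -0.001   0.13  ] [(np.float64(0.0307), np.float64(59.5)), (np.float64(0.1101), np.float64(-29.8)), (np.float64(0.0312), np.float64(-120.8)), (np.float64(0.1099), np.float64(150.0))]
```

Lamp stands at (0.4984, −0.0015), with its face toward azimuth 60°; both views agree within 1 mm. I'll move over its top edge.

Call:
{"name": "send_rows", "arguments": {"deltas": [{"grip":1,"translation":[-0.088,0.001,0.03],"twist":[-10,9.9,-14]},{"grip":1,"translation":[-0.088,0.001,0.106],"twist":[-20,19.7,-28.1]},{"grip":1,"translation":[-0.088,0.001,0.106],"twist":[-30,29.6,-42.1]},{"grip":1,"translation":[-0.088,0.001,0.106],"twist":[-40,39.4,-56.1]},{"grip":1,"translation":[-0.088,0.001,0.106],"twist":[-50,49.3,-70.2]}]}}

```text
clock: 10.45
eef_pos: [0.5001, 0.0006, 0.2396]
tool_rot: [0.772, -0.545, -0.162, -0.285]
ft_force: [-0.4, 0.0, 0.4]
grip_width: 0.0853
```

```bash
cat > g3.py <<'E'
from path import *
import sys
st(); A=Tm(tool([0,0,-1],dirv(-120)),[.4985,-.0015,float(sys.argv[1])]); dT(A)
E
python3 g3.py .2
```

```text
t 10.45 q [-0.369, 0.347, -0.006, 1.427, 0.639, -2.349] p [0.5001, 0.0006, 0.2396] z [0.06, 0.616, -0.785] y [-0.934, -0.243, -0.262] f [-0.37, 0.04, 0.36] g 0.0853
t [0.0232, 0.0124, 0.0296] w [-27.7, 27.5, -39.0] |w| 55.2
```

Call:
{"name": "send_rows", "arguments": {"deltas": [{"grip":1,"translation":[0,0,0],"twist":[-27.7,27.5,-39]},{"grip":1,"translation":[0,0,0],"twist":[-27.7,27.5,-39]},{"grip":1,"translation":[0,0,0],"twist":[-27.7,27.5,-39]},{"grip":1,"translation":[0.0116,0.0062,0.0148],"twist":[-27.7,27.5,-39]},{"grip":1,"translation":[0.0232,0.0124,0.0296],"twist":[-27.7,27.5,-39]}]}}

```text
clock: 11.08
eef_pos: [0.4989, -0.0012, 0.1995]
tool_rot: [0.963, -0.268, -0.004, -0.008]
ft_force: [0.1, 1.0, -0.5]
grip_width: 0.0856
```

```bash
python3 g3.py .15
```

```text
t 11.07 q [-0.014, 0.257, -0.057, 1.259, 0.018, -2.613] p [0.4989, -0.0012, 0.1995] z [-0.003, 0.018, -1.0] y [-0.516, -0.857, -0.014] f [0.07, 1.01, -0.49] g 0.0856
t [0.0004, 0.0011, 0.0495] w [-0.8, 0.7, -1.0] |w| 1.5
```

Call:
{"name": "send_rows", "arguments": {"deltas": [{"grip":1,"translation":[0,0.001,0.025],"twist":[-0.8,0.7,-1]},{"grip":1,"translation":[0,0.001,0.045],"twist":[-0.8,0.7,-1]},{"grip":1,"translation":[0,0.001,0.0495],"twist":[-0.8,0.7,-1]},{"grip":1,"translation":[0,0.001,0.0495],"twist":[-0.8,0.7,-1]}]}}

```text
clock: 11.58
eef_pos: [0.4982, -0.0012, 0.1498]
tool_rot: [0.966, -0.259, -0.0, -0.0]
ft_force: [0.5, -0.3, 1.2]
grip_width: 0.0852
```

```bash
python3 g3.py .088;python3 -c "
from h import *
c=[snap(n,n+'7') for n in ('scene','top')]
s=c[0]['color'][100:250,240:390]
cv2.imwrite('pics/c7.png',cv2.resize(s,(600,600),interpolation=cv2.INTER_CUBIC))"
```

```text
t 11.57 q [-0.003, 0.289, -0.15, 1.132, 0.0, -2.62] p [0.4982, -0.0012, 0.1498] z [0.0, 0.0, -1.0] y [-0.501, -0.866, -0.0] f [0.5, -0.29, 1.17] g 0.0852
t [0.0005, 0.0001, 0.0618] w [-0.0, 0.0, -0.0] |w| 0.1
```

View pics/c7.png

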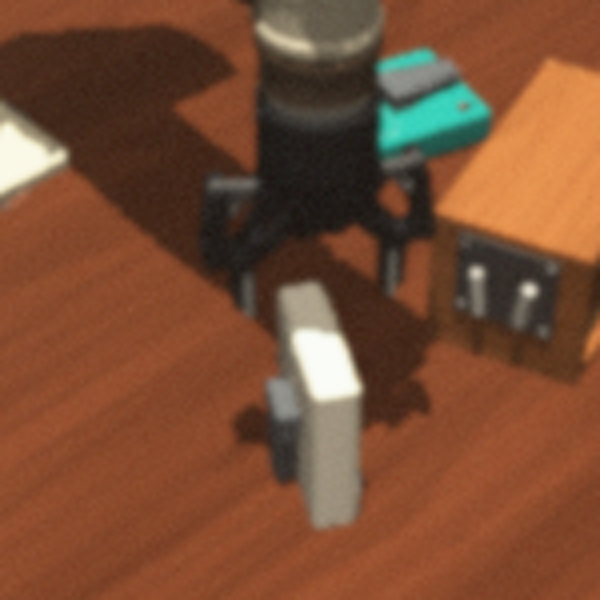

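The fingers straddle the lamp's top edge, front and back. Descending and closing.

Call:
{"name": "send_rows", "arguments": {"deltas": [{"grip":1,"translation":[0,0,0.03],"twist":[0,0,0]},{"grip":1,"translation":[0,0,0.055],"twist":[0,0,0]},{"grip":1,"translation":[0,0,0.062],"twist":[0,0,0]},{"grip":1,"translation":[0,0,0.062],"twist":[0,0,0]}]}}

```text
clock: 12.18
eef_pos: [0.4994, -0.0014, 0.0891]
tool_rot: [0.966, -0.26, 0.001, -0.0]
ft_force: [0.4, -0.5, -0.3]
grip_width: 0.0854
```

Call:
{"name": "send_rows", "arguments": {"deltas": [{"grip":0.5,"translation":[0,0,0],"twist":[0,0,0]},{"grip":0.35,"translation":[0,0,0],"twist":[0,0,0]},{"grip":0,"translation":[0,0,0],"twist":[0,0,0]},{"grip":0,"translation":[0,0,0],"twist":[0,0,0]}]}}

```text
clock: 12.68
eef_pos: [0.5002, -0.0013, 0.0899]
tool_rot: [0.966, -0.259, 0.002, -0.001]
ft_force: [0.1, 0.4, 3.8]
grip_width: 0.0333
```

```bash
python3 g3.py .088;python3 -c "
from h import *
c=[snap(n,n+'8') for n in ('scene','top')]
s=c[0]['color'][100:250,240:390]
cv2.imwrite('pics/c8.png',cv2.resize(s,(600,600),interpolation=cv2.INTER_CUBIC))"
```

```text
t 12.68 q [-0.003, 0.347, -0.239, 0.98, 0.001, -2.62] p [0.5002, -0.0013, 0.0899] z [0.004, 0.001, -1.0] y [-0.501, -0.865, -0.003] f [0.1, 0.45, 3.78] g 0.0333
t [-0.0014, 0.001, 0.0019] w [-0.2, -0.2, -0.1] |w| 0.3
```

View pics/c8.png

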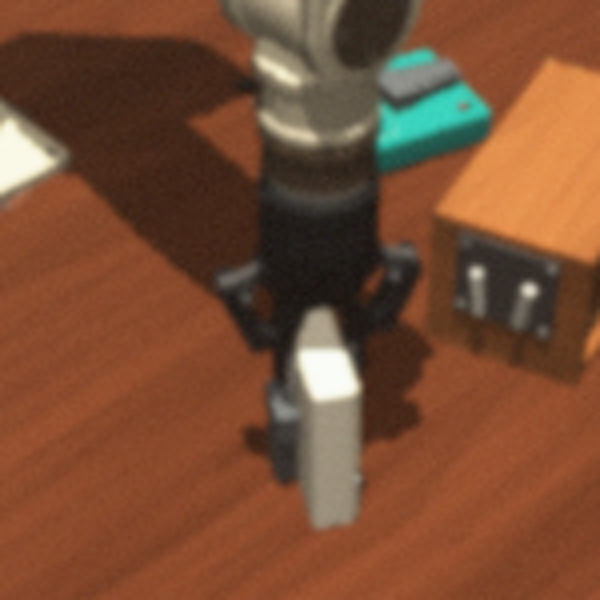

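Good grip (33 mm, upright). I'll work out the lift and the turn of −131° to face away from the box.

```bash
cat >> h.py <<'E'
WAY=np.array([.5103,.174]);PH=-71.
def tgt(foot,off,lat=0.,ph=PH):
    c=WAY+(.033+off)*dirv(ph)[:2]+lat*dirv(ph+90)[:2]
    return lampstand(ph,c,foot)@np.linalg.inv(np.load('G2.npy'))
E
python3 - <<'E'
from path import *
import h
o=bot.get_obs();A=Tobs(o)
# exact-vertical lamp assumed, jaw axis from measured tool y
yv=A[:2,1];d=np.degrees(np.arctan2(-yv[1],-yv[0]));print('d',d)
ly=np.cross([-np.cos(np.radians(d)),-np.sin(np.radians(d)),0],[0,0,1.])
L=h.lampstand(d,A[:2,3]+.0015*ly[:2],0.0);np.save('G2.npy',np.linalg.inv(A)@L)
B=h.tgt(.13,.004); print(B.round(3)); check(B,9)
L1=A.copy();L1[2,3]+=.13;dT(L1)
E
```

```text
d 59.92781387735108
[[-0.946 -0.326 -0.002  0.521]
 [-0.326  0.946 -0.004  0.139]
 [ 0.004 -0.003 -1.     0.22 ]
 [ 0.     0.     0.     1.   ]]
0.12 [0.03, 0.33, -0.21, 1.02, -0.0, -2.3] 0.0 j4z 0.511 j5z 0.41
0.25 [0.07, 0.33, -0.18, 1.07, -0.0, -1.98] 0.0 j4z 0.527 j5z 0.426
0.38 [0.1, 0.32, -0.14, 1.11, -0.0, -1.66] 0.0 j4z 0.544 j5z 0.442
0.5 [0.14, 0.31, -0.1, 1.16, -0.0, -1.34] 0.0 j4z 0.56 j5z 0.458
0.62 [0.17, 0.31, -0.06, 1.2, -0.0, -1.02] 0.0 j4z 0.576 j5z 0.475
0.75 [0.2, 0.32, -0.01, 1.25, -0.0, -0.7] 0.0 j4z 0.592 j5z 0.491
0.88 [0.23, 0.32, 0.04, 1.29, -0.0, -0.39] 0.0 j4z 0.609 j5z 0.507
1.0 [0.26, 0.33, 0.09, 1.34, -0.0, -0.07] 0.0 j4z 0.625 j5z 0.523
t [0.0005, -0.0003, -0.13] w [0.0, 0.0, 0.0] |w| 0.0
```

Call:
{"name": "send_rows", "arguments": {"deltas": [{"grip":0,"translation":[0,0,-0.02],"twist":[0,0,0]},{"grip":0,"translation":[0,0,-0.06],"twist":[0,0,0]},{"grip":0,"translation":[0,0,-0.11],"twist":[0,0,0]},{"grip":0,"translation":[0,0,-0.13],"twist":[0,0,0]}]}}

```text
clock: 13.28
eef_pos: [0.5004, -0.0015, 0.2223]
tool_rot: [0.966, -0.259, 0.004, -0.001]
ft_force: [0.2, 0.1, -1.9]
grip_width: 0.0336
```

```bash
cat > g4.py <<'E'
from h import *
import sys
st(); a=[float(x) for x in sys.argv[1:]]; dT(tgt(*a))
E
python3 g4.py .13 .03
```

```text
t 13.28 q [-0.003, 0.24, -0.02, 1.304, 0.0, -2.62] p [0.5004, -0.0015, 0.2223] z [0.007, 0.0, -1.0] y [-0.501, -0.865, -0.004] f [0.16, 0.12, -1.94] g 0.0336
t [-0.0328, -0.1144, 0.0026] w [-0.7, 0.3, 130.9] |w| 130.9
```

Call:
{"name": "send_rows", "arguments": {"deltas": [{"grip":0,"translation":[-0.003,-0.011,0],"twist":[0,0,10]},{"grip":0,"translation":[-0.005,-0.018,0],"twist":[0,0,20]},{"grip":0,"translation":[-0.008,-0.027,0],"twist":[0,0,30]},{"grip":0,"translation":[-0.01,-0.036,0],"twist":[0,0,40]},{"grip":0,"translation":[-0.012,-0.044,0],"twist":[0,0,50]}]}}

```text
clock: 13.9
eef_pos: [0.5113, 0.0428, 0.2213]
tool_rot: [0.764, -0.645, 0.002, -0.001]
ft_force: [0.2, -1.0, -2.7]
grip_width: 0.0337
```

```bash
python3 g4.py .13 .03
```

```text
t 13.9 q [0.084, 0.267, 0.014, 1.313, -0.001, -1.655] p [0.5113, 0.0428, 0.2213] z [0.005, -0.0, -1.0] y [-0.986, -0.167, -0.005] f [0.25, -0.98, -2.65] g 0.0337
t [-0.0672, -0.0297, 0.0014] w [-0.3, 0.4, 80.6] |w| 80.6
```

Call:
{"name": "send_rows", "arguments": {"deltas": [{"grip":0,"translation":[-0.008,-0.004,0],"twist":[0,0,10]},{"grip":0,"translation":[-0.016,-0.008,0],"twist":[0,0,20]},{"grip":0,"translation":[-0.025,-0.012,0],"twist":[0,0,30]},{"grip":0,"translation":[-0.034,-0.015,0],"twist":[0,0,40]},{"grip":0,"translation":[-0.042,-0.019,0],"twist":[0,0,50]}]}}

```text
clock: 14.52
eef_pos: [0.5222, 0.0874, 0.2202]
tool_rot: [-0.417, 0.909, -0.001, 0.001]
ft_force: [0.3, -0.4, -1.8]
grip_width: 0.0335
```

```bash
python3 g4.py .13 .03
```

```text
t 14.53 q [0.167, 0.302, 0.059, 1.326, -0.001, -0.693] p [0.5222, 0.0874, 0.2202] z [0.002, -0.001, -1.0] y [-0.758, 0.653, -0.002] f [0.29, -0.35, -1.8] g 0.0335
t [-0.0248, 0.0119, 0.0003] w [-0.0, 0.3, 30.3] |w| 30.3
```

Call:
{"name": "send_rows", "arguments": {"deltas": [{"grip":0,"translation":[-0.009,0.004,0],"twist":[0,0,10]},{"grip":0,"translation":[-0.017,0.008,0],"twist":[0,0.1,20]},{"grip":0,"translation":[-0.0248,0.0119,0],"twist":[0,0.3,30.3]},{"grip":0,"translation":[-0.0248,0.0119,0],"twist":[0,0.3,30.3]},{"grip":0,"translation":[-0.0248,0.0119,0],"twist":[0,0.3,30.3]}]}}

```text
clock: 15.15
eef_pos: [0.5289, 0.1136, 0.2196]
tool_rot: [-0.166, 0.986, -0.002, -0.002]
ft_force: [0.2, -0.1, -1.5]
grip_width: 0.0339
```

```bash
python3 g4.py .10 .004; python3 -c "
from h import *
c=[snap(n,n+'9') for n in ('scene','top')]
s=c[0]['color'][80:230,300:450];t=c[1]['color'][140:270,160:290]
cv2.imwrite('pics/c9.png',np.hstack([cv2.resize(s,(400,400),interpolation=cv2.INTER_CUBIC),cv2.resize(t,(400,400),interpolation=cv2.INTER_CUBIC)]))"
```

```text
t 15.15 q [0.214, 0.331, 0.097, 1.342, -0.004, -0.12] p [0.5289, 0.1136, 0.2196] z [-0.004, -0.004, -1.0] y [-0.327, 0.945, -0.003] f [0.21, -0.12, -1.46] g 0.0339
t [-0.0008, 0.0262, 0.0296] w [-0.0, -0.1, 0.1] |w| 0.1
```

View pics/c9.png

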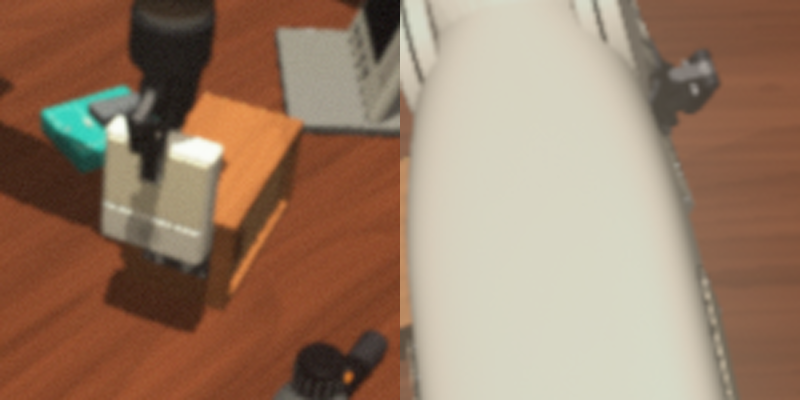

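The lamp is held upright in front of the bracket, face out and clear of the box. I'll compare its predicted corners with the image before going in.

```bash
python3 - <<'E'
from h import *
S=load('scene9'); L=Tobs()@np.load('G2.npy'); sc=400/150
for n,p in (('topface L',(.065,-.056,0)),('topface R',(.065,.056,0)),('botL',(-.065,-.056,0)),('botR',(-.065,.056,0)),('tbL',(.065,-.056,.034)),('tbR',(.065,.056,.034))):
    w=(L@[*p,1])[:3]; print(n,w.round(3),((proj(S,w)+.4-[300,80])*sc).round(0))
s=S['color'][80:190,330:400]; cv2.imwrite('pics/c9b.png',cv2.resize(s,None,fx=5.4,fy=5.4,interpolation=cv2.INTER_CUBIC))
for p in ((.065,-.056,0),(.065,.056,0),(-.065,-.056,0),(-.065,.056,0)): print((proj(S,(L@[*p,1])[:3])+.4-[330,80])*5.4)
E
```

```text
topface L [0.483 0.08  0.26 ] [104. 130.]
topface R [0.589 0.116 0.26 ] [213. 164.]
botL [0.483 0.08  0.13 ] [100. 234.]
botR [0.589 0.116 0.13 ] [200. 268.]
tbL [0.472 0.112 0.26 ] [119. 112.]
tbR [0.578 0.148 0.26 ] [227. 144.]
[ 48.48957685 263.66499979]
[269.3631772  331.22150811]
[ 39.5465532  474.63355778]
[243.55479215 543.4903209 ]
```

View pics/c9b.png

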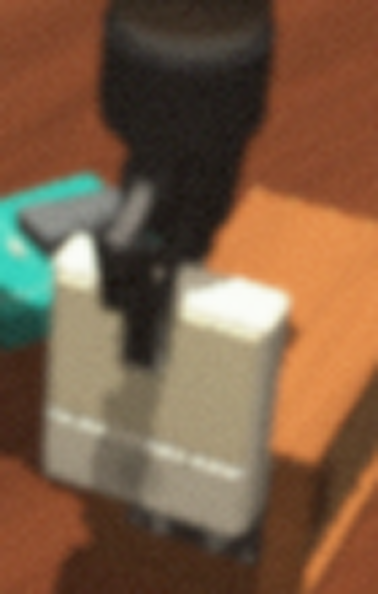

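Predicted and seen corners agree to about 1 px, roughly 2 mm. Moving over the mouth.

Call:
{"name": "send_rows", "arguments": {"deltas": [{"grip":0,"translation":[-0.0004,0.013,0.012],"twist":[0,0,0]},{"grip":0,"translation":[-0.0008,0.024,0.024],"twist":[0,-0.1,0.1]},{"grip":0,"translation":[-0.0008,0.0262,0.0296],"twist":[0,-0.1,0.1]},{"grip":0,"translation":[-0.0008,0.0262,0.0296],"twist":[0,-0.1,0.1]}]}}

```text
clock: 15.75
eef_pos: [0.5205, 0.1387, 0.1894]
tool_rot: [-0.165, 0.986, -0.002, -0.002]
ft_force: [-0.7, 0.5, -2.5]
grip_width: 0.0335
```

```bash
python3 g4.py .07 .004; python3 -c "
from h import *
c=[snap(n,n+'10') for n in ('scene','top')]
s=c[0]['color'][80:210,320:430]
cv2.imwrite('pics/c10.png',cv2.resize(s,None,fx=4.5,fy=4.5,interpolation=cv2.INTER_CUBIC))"
```

```text
t 15.75 q [0.262, 0.341, 0.032, 1.266, -0.003, -0.069] p [0.5205, 0.1387, 0.1894] z [-0.003, -0.004, -1.0] y [-0.325, 0.946, -0.003] f [-0.74, 0.5, -2.51] g 0.0335
t [-0.0004, -0.0003, 0.0295] w [-0.0, -0.0, -0.0] |w| 0.0
```

View pics/c10.png

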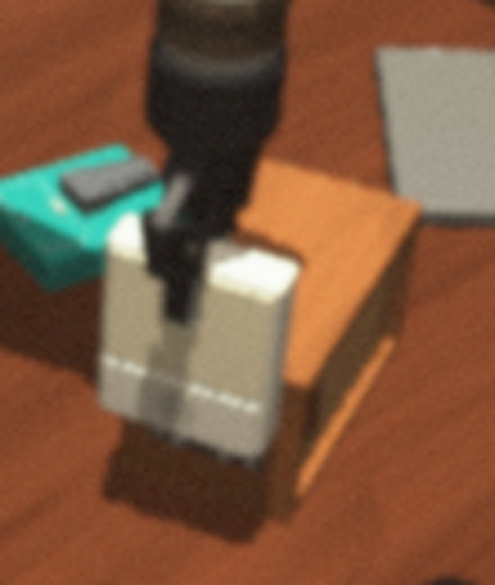

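Call:
{"name": "send_rows", "arguments": {"deltas": [{"grip":0,"translation":[0,0,0.008],"twist":[0,0,0]},{"grip":0,"translation":[0,0,0.015],"twist":[0,0,0]},{"grip":0,"translation":[0,0,0.02],"twist":[0,0,0]},{"grip":0,"translation":[0,0,0.024],"twist":[0,0,0]}]}}

```text
clock: 16.35
eef_pos: [0.5212, 0.1383, 0.1658]
tool_rot: [-0.164, 0.986, -0.002, -0.001]
ft_force: [-0.2, 0.7, -1.8]
grip_width: 0.0336
```

```bash
python3 g4.py .07 .004
```

```text
t 16.35 q [0.261, 0.356, -0.01, 1.208, -0.003, -0.069] p [0.5212, 0.1383, 0.1658] z [-0.002, -0.004, -1.0] y [-0.325, 0.946, -0.003] f [-0.21, 0.75, -1.77] g 0.0336
t [0.0001, 0.0003, 0.0059] w [-0.0, 0.0, -0.1] |w| 0.1
```

Call:
{"name": "send_rows", "arguments": {"deltas": [{"grip":0,"translation":[0,0,0.004],"twist":[0,0,0]},{"grip":0,"translation":[0,0,0.008],"twist":[0,0,0]},{"grip":0,"translation":[0,0,0.012],"twist":[0,0,0]}]}}

```text
clock: 16.73
eef_pos: [0.5212, 0.1383, 0.1537]
tool_rot: [-0.165, 0.986, -0.002, -0.001]
ft_force: [-0.7, -0.0, -2.3]
grip_width: 0.0332
```

```bash
python3 g4.py .064 .000
```

```text
t 16.73 q [0.261, 0.364, -0.03, 1.178, -0.003, -0.069] p [0.5212, 0.1383, 0.1537] z [-0.001, -0.004, -1.0] y [-0.325, 0.946, -0.003] f [-0.73, -0.03, -2.3] g 0.0332
t [0.0002, 0.0043, -0.0003] w [-0.0, 0.1, -0.1] |w| 0.1
```

The tip is about 16 mm into the way without contact. I'll feel for the plate.

Call:
{"name": "send_rows", "arguments": {"deltas": [{"grip":0,"translation":[0,0.0015,0],"twist":[0,0,0]},{"grip":0,"translation":[0,0.003,0],"twist":[0,0,0]},{"grip":0,"translation":[0,0.003,0],"twist":[0,0,0]}]}}

```text
clock: 17.1
eef_pos: [0.5203, 0.1413, 0.1538]
tool_rot: [-0.165, 0.986, -0.002, -0.001]
ft_force: [0.6, -0.2, -1.3]
grip_width: 0.0336
```

```bash
python3 g4.py .064 .000
```

```text
t 17.1 q [0.267, 0.364, -0.031, 1.178, -0.003, -0.064] p [0.5203, 0.1413, 0.1538] z [-0.001, -0.004, -1.0] y [-0.325, 0.946, -0.003] f [0.58, -0.21, -1.35] g 0.0336
t [0.0003, 0.0012, -0.0001] w [-0.0, 0.1, -0.0] |w| 0.1
```

Call:
{"name": "send_rows", "arguments": {"deltas": [{"grip":0,"translation":[0,0.001,0],"twist":[0,0,0]},{"grip":0,"translation":[0,0.002,0],"twist":[0,0,0]},{"grip":0,"translation":[0,0.002,0],"twist":[0,0,0]}]}}

```text
clock: 17.48
eef_pos: [0.5196, 0.1432, 0.1539]
tool_rot: [-0.165, 0.986, -0.002, -0.001]
ft_force: [-0.9, -0.4, -1.5]
grip_width: 0.0333
```

```bash
python3 g4.py .064 .000
```

```text
t 17.48 q [0.271, 0.363, -0.031, 1.178, -0.003, -0.06] p [0.5196, 0.1432, 0.1539] z [-0.001, -0.004, -1.0] y [-0.325, 0.946, -0.003] f [-0.95, -0.41, -1.45] g 0.0333
t [0.0003, -0.0009, -0.0001] w [-0.0, 0.1, -0.0] |w| 0.1
```

Call:
{"name": "send_rows", "arguments": {"deltas": [{"grip":0,"translation":[0,0.001,0],"twist":[0,0,0]},{"grip":0,"translation":[0,0.0015,0],"twist":[0,0,0]}]}}

```text
clock: 17.73
eef_pos: [0.5195, 0.1437, 0.1539]
tool_rot: [-0.164, 0.986, -0.003, -0.001]
ft_force: [0.9, -3.3, -1.8]
grip_width: 0.0334
```

```bash
python3 g4.py .064 .000
```

```text
t 17.73 q [0.273, 0.363, -0.031, 1.178, -0.006, -0.057] p [0.5195, 0.1437, 0.1539] z [-0.0, -0.006, -1.0] y [-0.324, 0.946, -0.006] f [0.9, -3.28, -1.76] g 0.0334
t [0.0003, -0.0014, 0.0] w [-0.2, 0.1, -0.1] |w| 0.2
```

Plate contact found, −3 N away from the box. Now sliding down along the plate.

Call:
{"name": "send_rows", "arguments": {"deltas": [{"grip":0,"translation":[0,0.0003,0.004],"twist":[-0.2,0.1,-0.1]},{"grip":0,"translation":[0,0.0003,0.008],"twist":[-0.2,0.1,-0.1]},{"grip":0,"translation":[0,0.0003,0.011],"twist":[-0.2,0.1,-0.1]},{"grip":0,"translation":[0,0.0003,0.013],"twist":[-0.2,0.1,-0.1]}]}}

```text
clock: 18.23
eef_pos: [0.5195, 0.1435, 0.1408]
tool_rot: [-0.165, 0.986, -0.002, -0.002]
ft_force: [1.0, -4.7, 0.8]
grip_width: 0.0337
```

```bash
python3 g4.py .044 -.0012
```

```text
t 18.23 q [0.271, 0.375, -0.05, 1.149, -0.003, -0.06] p [0.5195, 0.1435, 0.1408] z [-0.003, -0.004, -1.0] y [-0.326, 0.945, -0.003] f [0.98, -4.72, 0.78] g 0.0337
t [0.0003, 0.0, 0.0069] w [-0.0, -0.0, 0.0] |w| 0.0
```

Call:
{"name": "send_rows", "arguments": {"deltas": [{"grip":0,"translation":[0,0,0.002],"twist":[0,0,0]},{"grip":0,"translation":[0,0,0.004],"twist":[0,0,0]},{"grip":0,"translation":[0,0,0.006],"twist":[0,0,0]}]}}

```text
clock: 18.6
eef_pos: [0.5198, 0.1435, 0.1349]
tool_rot: [-0.165, 0.986, -0.002, -0.001]
ft_force: [0.9, -5.0, 5.0]
grip_width: 0.0335
```

```bash
python3 g4.py .044 -.0012
```

```text
t 18.6 q [0.271, 0.379, -0.059, 1.135, -0.003, -0.061] p [0.5198, 0.1435, 0.1349] z [-0.002, -0.004, -1.0] y [-0.326, 0.945, -0.003] f [0.91, -4.96, 4.98] g 0.0335
t [0.0005, 0.0001, 0.001] w [-0.0, 0.0, 0.0] |w| 0.0
```

Call:
{"name": "send_rows", "arguments": {"deltas": [{"grip":0,"translation":[0.0002,0,0.0015],"twist":[0,0,0]},{"grip":0,"translation":[0.0004,0,0.003],"twist":[0,0,0]}]}}

```text
clock: 18.85
eef_pos: [0.5199, 0.1435, 0.133]
tool_rot: [-0.165, 0.986, -0.002, -0.0]
ft_force: [0.4, -5.3, 8.0]
grip_width: 0.0333
```

```bash
python3 g4.py .039 -.0012
```

```text
t 18.85 q [0.271, 0.38, -0.064, 1.128, -0.003, -0.061] p [0.5199, 0.1435, 0.133] z [-0.0, -0.003, -1.0] y [-0.326, 0.945, -0.003] f [0.4, -5.27, 7.96] g 0.0333
t [0.0006, 0.0001, 0.0041] w [-0.0, 0.1, 0.0] |w| 0.1
```

Call:
{"name": "send_rows", "arguments": {"deltas": [{"grip":0,"translation":[0.0002,0,0.002],"twist":[0,0,0]},{"grip":0,"translation":[0.0004,0,0.0035],"twist":[0,0,0]},{"grip":0,"translation":[0.0004,0,0.0035],"twist":[0,0,0]}]}}

```text
clock: 19.23
eef_pos: [0.5199, 0.1435, 0.1308]
tool_rot: [-0.165, 0.986, -0.001, 0.0]
ft_force: [0.1, -6.0, 7.7]
grip_width: 0.0335
```

```bash
python3 g4.py .039 -.0012
```

```text
t 19.23 q [0.271, 0.38, -0.069, 1.12, -0.003, -0.061] p [0.5199, 0.1435, 0.1308] z [0.001, -0.003, -1.0] y [-0.326, 0.945, -0.003] f [0.11, -5.97, 7.7] g 0.0335
t [0.0007, 0.0001, 0.0019] w [-0.0, 0.2, 0.0] |w| 0.2
```

Call:
{"name": "send_rows", "arguments": {"deltas": [{"grip":0,"translation":[0.0003,-0.0002,0.002],"twist":[0,0.2,0]},{"grip":0,"translation":[0.0005,-0.0003,0.004],"twist":[0,0.2,0]},{"grip":0,"translation":[0.0005,-0.0003,0.004],"twist":[0,0.2,0]}]}}

```text
clock: 19.6
eef_pos: [0.52, 0.1435, 0.1283]
tool_rot: [-0.165, 0.986, -0.001, -0.0]
ft_force: [-0.3, -4.1, 7.7]
grip_width: 0.0334
```

```bash
python3 g4.py .037 -.0012;python3 -c "
from h import *
c=[snap(n,n+'11') for n in ('scene','top')]
s=c[0]['color'][80:210,320:430]
cv2.imwrite('pics/c11.png',cv2.resize(s,None,fx=4.5,fy=4.5,interpolation=cv2.INTER_CUBIC))"
```

```text
t 19.6 q [0.27, 0.384, -0.072, 1.116, -0.002, -0.061] p [0.52, 0.1435, 0.1283] z [-0.0, -0.002, -1.0] y [-0.326, 0.945, -0.002] f [-0.26, -4.15, 7.66] g 0.0334
t [0.0008, 0.0002, 0.0014] w [0.0, 0.2, 0.0] |w| 0.2
```

View pics/c11.png

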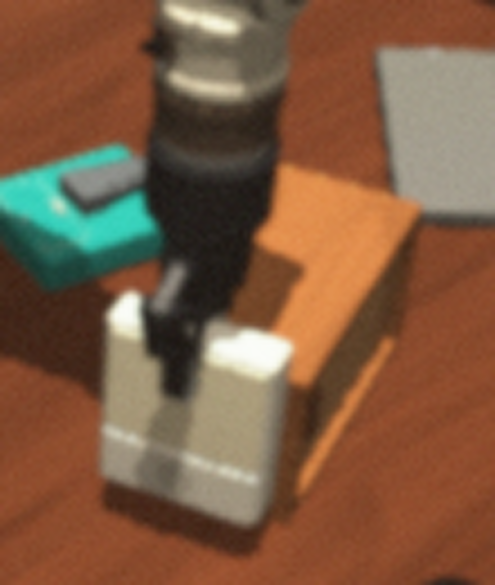

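No slip in the grip: finger tip to dashed line is 60 px, as before. Pushing on, firmer.

Call:
{"name": "send_rows", "arguments": {"deltas": [{"grip":0,"translation":[0.0003,0,0.002],"twist":[0,0.2,0]},{"grip":0,"translation":[0.0005,0,0.004],"twist":[0,0.2,0]},{"grip":0,"translation":[0.0005,0,0.0045],"twist":[0,0.2,0]}]}}

```text
clock: 20.08
eef_pos: [0.5202, 0.1435, 0.1259]
tool_rot: [-0.165, 0.986, -0.001, -0.001]
ft_force: [-1.0, -6.1, 11.8]
grip_width: 0.0332
```

```bash
python3 g4.py .037 -.0012
```

```text
t 20.07 q [0.27, 0.387, -0.074, 1.112, -0.002, -0.062] p [0.5202, 0.1435, 0.1259] z [-0.001, -0.002, -1.0] y [-0.326, 0.945, -0.002] f [-0.96, -6.07, 11.85] g 0.0332
t [0.001, 0.0002, -0.001] w [0.1, 0.1, 0.0] |w| 0.1
```

Call:
{"name": "send_rows", "arguments": {"deltas": [{"grip":0,"translation":[0.0003,0,0.002],"twist":[0,0,0]},{"grip":0,"translation":[0.0003,0,0.004],"twist":[0,0,0]},{"grip":0,"translation":[0.0003,0,0.0055],"twist":[0,0,0]}]}}

```text
clock: 20.45
eef_pos: [0.5202, 0.1435, 0.1232]
tool_rot: [-0.165, 0.986, -0.001, 0.001]
ft_force: [-3.8, -7.0, 17.5]
grip_width: 0.0329
```

```bash
python3 g4.py .037 -.0012;python3 -c "
from h import *
c=[snap(n,n+'12') for n in ('scene',)]
s=c[0]['color'][80:210,320:430]
cv2.imwrite('pics/c12.png',cv2.resize(s,None,fx=4.5,fy=4.5,interpolation=cv2.INTER_CUBIC))"
```

```text
t 20.45 q [0.27, 0.387, -0.081, 1.102, -0.001, -0.062] p [0.5202, 0.1435, 0.1232] z [0.001, -0.001, -1.0] y [-0.326, 0.945, -0.001] f [-3.83, -6.98, 17.5] g 0.0329
t [0.0009, 0.0003, -0.0037] w [0.1, 0.2, 0.0] |w| 0.3
```

View pics/c12.png

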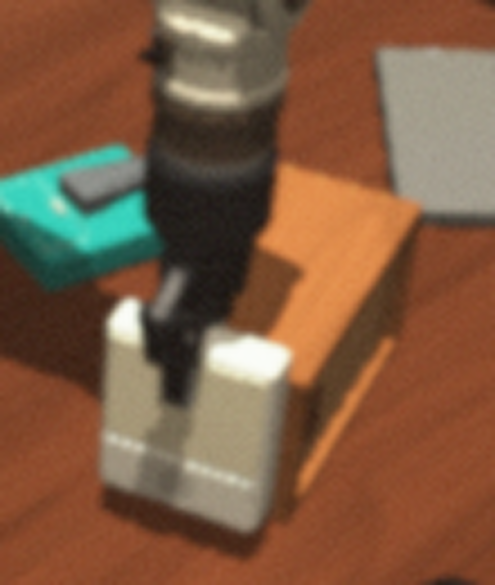

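```bash
python3 - <<'E'
from h import *
S=load('scene12'); L=Tobs()@np.load('G2.npy')
for dz in (0,.005):
  for p in ((.065,-.056,0),(.065,.056,0),(-.065,-.056,0),(-.065,.056,0)):
    w=(L@[*p,1])[:3]+[0,0,dz]; print(dz,w.round(3),((proj(S,w)+.4-[320,80])*4.5).round(0))
# same markers on scene10 for reference (c10: bottom-left corner seen ~(102,405), right (255,460))
E
python3 - <<'E'
import cv2,numpy as np
# vertical motion of lamp vs finger between pictures 11 and 12, 10 and 12 by template matching
def m(a,b,x,y,w,h,dy):
    A=cv2.imread(f'pics/scene{a}.png',0);B=cv2.imread(f'pics/scene{b}.png',0)
    t=A[y:y+h,x:x+w];s=B[y-6:y+h+dy,x-6:x+w+6];r=cv2.matchTemplate(cv2.resize(s,None,fx=4,fy=4,interpolation=2),cv2.resize(t,None,fx=4,fy=4,interpolation=2),5);_,v,_,l=cv2.minMaxLoc(r);return (l[0]/4-6,l[1]/4-6,round(v,3))
print('face bottom-left 10->12',m(10,12,338,158,28,18,35),'10->11',m(10,11,338,158,28,18,35))
print('face bottom-right 10->12',m(10,12,362,165,22,20,35),'10->11',m(10,11,362,165,22,20,35))
print('finger 10->12',m(10,12,350,128,14,22,35),'10->11',m(10,11,350,128,14,22,35))
E
```

```text
0 [0.474 0.11  0.163] [104. 325.]
0 [0.58  0.146 0.163] [275. 380.]
0 [0.474 0.11  0.033] [ 97. 483.]
0 [0.58  0.146 0.033] [256. 538.]
0.005 [0.474 0.11  0.168] [104. 319.]
0.005 [0.58  0.146 0.168] [276. 374.]
0.005 [0.474 0.11  0.038] [ 97. 477.]
0.005 [0.58  0.146 0.038] [257. 532.]
face bottom-left 10->12 (-0.25, 16.5, 0.901) 10->11 (-0.25, 15.25, 0.907)
face bottom-right 10->12 (-1.25, 16.25, 0.976) 10->11 (-1.0, 15.0, 0.981)
finger 10->12 (-0.5, 19.5, 0.989) 10->11 (-0.5, 18.0, 0.987)
```

```bash
python3 - <<'E'
from h import *
S=load('scene12'); G=np.load('G2.npy'); q=R.from_quat([-0.165,0.986,-0.0015,-0.001]).as_matrix()
P={10:[.5205,.1387,.1894],11:[.52,.1435,.1283],12:[.5202,.1435,.1232]}
for n,p in (('botL',(-.055,-.04,0)),('botR',(-.055,.04,0)),('topL',(.065,-.045,.017))):
    u={k:proj(S,(Tm(q,v)@G@[*p,1])[:3]) for k,v in P.items()}; print(n,(u[11]-u[10]).round(2),(u[12]-u[10]).round(2),'px per mm z',(proj(S,(Tm(q,np.array(P[12])-[0,0,.001])@G@[*p,1])[:3])-u[12]).round(3))
u={k:proj(S,np.array(v)-.024*np.array([-.326,.945,0])) for k,v in P.items()};print('finger tip',u[11]-u[10],u[12]-u[10])
def m(a,b,x,y,w,h,dy):
    A=cv2.imread(f'pics/scene{a}.png',0);B=cv2.imread(f'pics/scene{b}.png',0)
    t=A[y:y+h,x:x+w];s=B[y-6:y+h+dy,x-6:x+w+6];r=cv2.matchTemplate(cv2.resize(s,None,fx=8,fy=8,interpolation=2),cv2.resize(t,None,fx=8,fy=8,interpolation=2),5);_,v,_,l=cv2.minMaxLoc(r);return (l[0]/8-6,l[1]/8-6,round(v,3))
for n,b in (('stripeR',(364,160,16,16)),('stripeL',(341,155,12,14)),('topR',(366,131,22,16)),('tip',(354,140,10,16)),('grip top',(350,115,16,14))):
    print(n,m(10,11,*b,30),m(10,12,*b,30))
E
```

```text
botL [ 0.07 15.22] [ 0.03 16.55] px per mm z [-0.016  0.253]
botR [-0.86 15.22] [-0.96 16.55] px per mm z [-0.03   0.253]
topL [-0.04 17.5 ] [-0.08 19.01] px per mm z [-0.018  0.288]
finger tip [-0.42019892 16.73425668] [-0.48902889 18.1828651 ]
stripeR (-0.5, 15.875, 0.975) (-1.125, 17.0, 0.961)
stripeL (-0.125, 15.625, 0.956) (-0.25, 17.0, 0.959)
topR (-0.75, 17.25, 0.954) (-1.0, 18.625, 0.953)
tip (-0.5, 17.125, 0.984) (-0.625, 18.75, 0.988)
grip top (0.25, 18.25, 0.87) (0.0, 20.25, 0.861)
```

Picture displacement matches the tool's within about 1 mm, so the lamp moved with the grip and is wedged: 17.5 N down, well past first touch. I'll relax and let go.

Call:
{"name": "send_rows", "arguments": {"deltas": [{"grip":0,"translation":[0,-0.0005,0],"twist":[0,0,0]},{"grip":0,"translation":[0,-0.0005,-0.001],"twist":[0,0,0]}]}}

```text
clock: 20.75
eef_pos: [0.5199, 0.1434, 0.1232]
tool_rot: [-0.165, 0.986, -0.0, -0.0]
ft_force: [3.0, -1.1, -6.7]
grip_width: 0.0336
```

```bash
python3 g4.py .034 -.0012
```

```text
t 20.75 q [0.269, 0.387, -0.08, 1.103, 0.0, -0.063] p [0.5199, 0.1434, 0.1232] z [-0.0, -0.0, -1.0] y [-0.326, 0.945, 0.0] f [2.99, -1.13, -6.75] g 0.0336
t [0.0006, 0.0002, -0.0007] w [0.1, 0.2, 0.0] |w| 0.2
```

Even with a 6.7 N upward pull it stays wedged. I'll open only slightly so the rear finger stays off the box, then lift straight up.

Call:
{"name": "send_rows", "arguments": {"deltas": [{"grip":0,"translation":[0,0.0001,0.0007],"twist":[0,0,0]},{"grip":0.47,"translation":[0,0.0001,0.0007],"twist":[0,0,0]},{"grip":0.47,"translation":[0,0.0001,0.0007],"twist":[0,0,0]},{"grip":0.47,"translation":[0,0.0001,0.0007],"twist":[0,0,0]}]}}

```text
clock: 21.25
eef_pos: [0.5196, 0.1439, 0.1223]
tool_rot: [-0.166, 0.986, 0.0, -0.0]
ft_force: [-0.7, -0.5, -0.8]
grip_width: 0.04
```

```bash
python3 g4.py .034 -.0012
```

```text
t 21.25 q [0.27, 0.388, -0.081, 1.102, 0.001, -0.063] p [0.5196, 0.1439, 0.1223] z [-0.001, 0.0, -1.0] y [-0.326, 0.945, 0.001] f [-0.73, -0.52, -0.8] g 0.04
t [0.0005, -0.0003, -0.0016] w [0.2, 0.2, 0.1] |w| 0.3
```

Call:
{"name": "send_rows", "arguments": {"deltas": [{"grip":0.47,"translation":[0,0,-0.01],"twist":[0,0,0]},{"grip":0.47,"translation":[0,0,-0.025],"twist":[0,0,0]},{"grip":0.47,"translation":[0,0,-0.05],"twist":[0,0,0]},{"grip":0.47,"translation":[0,0,-0.1],"twist":[0,0,0]},{"grip":0.47,"translation":[0,0,-0.14],"twist":[0,0,0]}]}}

```text
clock: 21.88
eef_pos: [0.5201, 0.144, 0.2657]
tool_rot: [-0.165, 0.986, 0.0, 0.001]
ft_force: [0.5, 0.4, 0.7]
grip_width: 0.0406
```

Call:
{"name": "send_rows", "arguments": {"deltas": [{"grip":0.47,"translation":[0,-0.06,-0.02],"twist":[0,0,0]},{"grip":0.47,"translation":[0,-0.12,-0.04],"twist":[0,0,0]},{"grip":0.47,"translation":[0,-0.18,-0.04],"twist":[0,0,0]},{"grip":0.47,"translation":[0,-0.23,-0.04],"twist":[0,0,0]},{"grip":0.47,"translation":[0,-0.25,-0.04],"twist":[0,0,0]}]}}

```text
clock: 22.5
eef_pos: [0.6021, -0.0952, 0.3064]
tool_rot: [-0.164, 0.986, 0.0, 0.002]
ft_force: [-0.4, 0.1, -0.1]
grip_width: 0.04
```

```bash
python3 -c "
from h import *
st()
c=[snap(n,n+'13') for n in ('scene','top')]
s=c[0]['color'][90:220,320:430];t=c[1]['color'][160:260,150:250]
cv2.imwrite('pics/c13.png',np.hstack([cv2.resize(s,(396,468),interpolation=cv2.INTER_CUBIC),cv2.resize(t,(400,468),interpolation=cv2.INTER_CUBIC)]))"
```

```text
t 22.5 q [-0.158, 0.457, 0.508, 1.619, 0.002, -0.487] p [0.6021, -0.0952, 0.3064] z [0.003, 0.001, -1.0] y [-0.323, 0.946, -0.0] f [-0.4, 0.07, -0.11] g 0.04
```

View pics/c13.png

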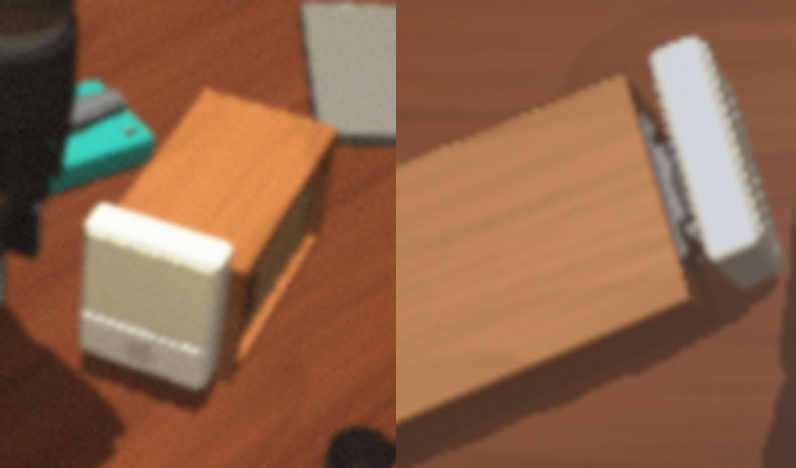

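View pics/top13.png

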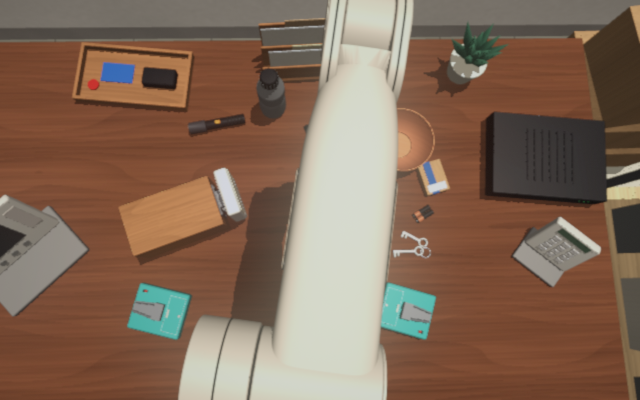

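```bash
python3 - <<'E'
from h import *
T=load('top13');S=load('scene13')
for n,s,t in (('FL',(85,222),(362,238)),('BL',(100,205),(319,258)),('BR',(232,245),(256,58)),('FR',(220,268),(294,37))):
    ps=np.array(s)/3.6+[320,90]-.4; pt=np.array(t)/[4,4.68]+[150,160]-.4
    p,e=tri(T,pt,S,ps); print(n,p.round(4),e.round(4))
L=lampstand(PH,WAY+(.033-.0012)*dirv(PH)[:2],.034)
for p in ((.065,-.056,0),(.065,.056,0),(-.065,-.056,0),(-.065,.056,0)): print('pred',((proj(S,(L@[*p,1])[:3])+.4-[320,90])*3.6).round(0))
a=cv2.imread('pics/scene0.png');b=S['color'];d=(cv2.absdiff(a,b).max(2)>60).astype(np.uint8)
cv2.imwrite('pics/diff.png',np.hstack([b,cv2.merge([d*255]*3)])[:, :][::2,::2])
E
```

```text
FL [0.4743 0.1121 0.1642] 0.0013
BL [0.4655 0.1371 0.1622] 0.0004
BR [0.5663 0.1748 0.1613] 0.0008
FR [0.5764 0.1523 0.1582] 0.0022
pred [ 83. 223.]
pred [220. 267.]
pred [ 76. 349.]
pred [203. 393.]
```

View pics/scene13.png

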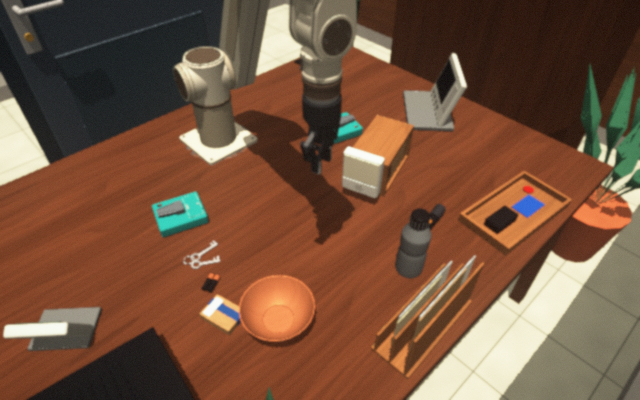

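```bash
python3 -c "
from h import *
st(); print(bot.job_done())"
```

```text
t 22.6 q [-0.156, 0.457, 0.507, 1.618, 0.002, -0.485] p [0.6019, -0.0941, 0.3058] z [0.003, 0.001, -1.0] y [-0.324, 0.946, 0.0] f [-0.44, 0.92, 0.54] g 0.0399
the job is handed in; nothing more can be done
None
```

The white light is hanging wedged in the bracket, upright with its back to the key box, and the robot is clear of it. I handed the job in at 22.6 s; no verdict was reported.

- **What I did:** I picked the light up by the shoe head and stood it on its foot. Then I regripped it front to back over the top edge and turned it to face away from the box. I lowered the shoe tip first into the way, felt for the plate, and pushed down to a wrist reading of 17.5 N.
- **Before letting go:** the tool pulled up at about 6.7 N on the wrist sensor and the light did not move.
- **After letting go:** the four top corners, found from both views, lie at 158–164 mm. That puts the foot about 32–34 mm up, and the face corners match the upright prediction to about 2 px. The other things I could see look unmoved by eye; the arm hid part of the top view.
- **What disagreed:** it sits about 10 mm past the calculated first touch, deeper than the 5 mm needed, although the force was as described. The right-hand top corners read about 3 mm lower than the left, which is within measuring noise, so a slight tilt cannot be ruled out.

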